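# Pack thin plates from the feed stand into a levered-open case

## Task

Lever the closed cover of the case open with the screwdriver, its tip in the notch of the front wall, swing the cover fully back and lay the screwdriver on the middle of the rubber mat again. Then slide each thin plate forward along its lane until its end sticks out over the front edge of the stand, grip it there and stack all the plates flat in the open case, squarely one on another on the middle block. At the end shut the cover again, with the screwdriver still lying on the mat, and leave the small things around as they are.

Things in the scene. Friction and masses are not known exactly. Their poses are not given: they have to be found in the camera images.
- driver_mid (a point): Screwdriver lying on the rubber mat, 196 mm long, 60 g. This point is half-way along it, on its long axis, 12 mm above its underside. Its own -y points along the shaft to the tip. The handle is 24 mm wide and high and reaches from here to 98 mm in +y; the shaft, 5 mm thick, reaches on the axis to 93 mm in -y. A nudge may push it 2 to 4 cm, even off the mat.
- mat: Flat black rubber mat fixed on the bench, 100 x 230 x 3 mm (x, y, z). Origin at the centre of its underside.
- case: Shallow grey case fixed to the bench, 124 x 116 mm (x, y) outside, walls 5 mm thick and 44 mm high, floor 4 mm thick. Origin at the centre of its underside; +x points from the front (notched) wall to the hinge wall, z up. On the floor, in the middle, stands a fixed block 90 x 36 mm (x, y) whose top is 24 mm above the case's underside. Position and yaw vary.
- plinth_top (a point): Centre of the top of the block in the case, 24 mm above the case's underside; axes as the case. The plates are stacked here, their length along x.
- notch (a point): Middle of the notch in the case's front wall, on the wall's outer face, 36 mm above the case's underside. The notch is cut through the 5 mm wall, 40 mm wide and 16 mm high (28 to 44 mm), directly under the closed cover; behind it the case is hollow for 12 mm up to the middle block, whose top lies lower than the notch.
- cover_hinge (a point): Middle of the cover's hinge axis, at the top of the case's rear wall (62 mm behind the case's centre, 46 mm above its underside). The axis runs along the case's y.
- cover (a joint): Angle of the case's cover in rad: 0 shut, 1.57 upright, 1.65 fully back against its stop. The cover is a plain plate 124 x 116 x 4 mm, flush with the walls, hinge axis in its rear edge at half its thickness. Its hinge is stiff (about 0.12 N m), so that it stays where it is left.
- stand: Plywood feed stand fixed to the bench, its deck 150 x 167 mm (x, y). Origin at the centre of its underside; -x points to the front, z up. The deck's top is 45 mm above the bench and 12 mm thick; its front edge lies 75 mm in -x from the origin and stands clear of everything below. Three lanes run along x, 49 mm wide, centred at y = +53, 0 and -53 mm, open at both ends and parted by ribs 4 mm wide and 7 mm high.
- plate_a_mid (a point): Thin flat steel plate, 90 x 45 x 4 mm (x, y, z), 60 g, lying at the start flat in the left (+y) lane of the stand. This point is its centre; x along its length, z up. All plates are alike; two or three of them are present.
- plate_b_mid (a point): Thin flat steel plate, 90 x 45 x 4 mm (x, y, z), 60 g, lying at the start flat in the middle lane of the stand. This point is its centre; x along its length, z up. All plates are alike; two or three of them are present.
- plate_c_mid (a point): Thin flat steel plate, 90 x 45 x 4 mm (x, y, z), 60 g, lying at the start flat in the right (-y) lane of the stand. This point is its centre; x along its length, z up. All plates are alike; two or three of them are present.
- flux_pen: Bystander: white and green pen, 14 x 124 x 14 mm, lying near the bench's front edge. Origin at the centre of its underside.
- usb_adapter: Bystander: small white adapter, 20 x 58 x 10 mm, lying near the bench's front edge. Origin at the centre of its underside.

How it is judged:
By the outcome, as a careful person would: the job done as asked, in the order asked, and still so for the second after the job is handed in, with the robot touching nothing.
Of plate_a, plate_b, plate_c only 2 to 3 are there at a start; the rules pass over those that are not, and their reading is None.
At some moment in a run one of driver may be knocked a few centimetres aside while the robot is not near it.
It also fails if it takes over 208 s, if anything falls off the work surface, if the arm or the gripper's body presses on something with over 40 N, if the wrist force passes 120 N, or if a joint passes its speed limit or range.

## Robot

A 7-joint arm with a two-finger parallel gripper is mounted at the origin on a cart in front of the work surface, level with it; the furniture and walls round the work are solid. World frame = base frame: x ahead of the robot, y to its left, z up, the work surface at z = 0. Lengths are in m, angles in degrees, forces in N, time in s.
With the tool pointing down it reaches from about 0.35 to 0.775 m from the base axis. Payload 3.1 kg.
Tool frame: the origin (TCP) lies at the centre of the arm's flange, where the gripper is bolted on; the fingertips stand 173 mm ahead of it and the grasp point (between the pads) lies grasp_offset ahead of it (grasp_offset is the distance from the TCP to the grasp point, in m); z points along the fingers, y is the line along which they close (so a half turn about z gives the same grasp; the last joint's range is limited). The gripper opens to 85 mm and grips with 20 to 120 N. Pads are 22 mm wide; open, the fingers measure 114 mm over their backs; the gripper's body (76 mm by 85 mm) begins 54 mm behind the grasp point. The pads swing forward as they close: fully open they stand 13 mm farther back than shut.
Start: joints at [-72.978, 17.813, 0.802, 86.603, -0.252, 75.585, -1.558], TCP at [0.183, 0.519, 0.405] pointing down, gripper open.
Joint ranges: [-154.91, 154.91], [-16.99, 109.72], [-72.82, 74.43], [7.12, 147.25], [-82.49, 262.49], [11.32, 116.49], [-174.64, 174.64]. Speed limits (degrees/s): [159.86, 159.86, 180, 180, 180, 180, 180].

## Interface

Orientations are given as a 3x3 rotation matrix whose columns are the frame's x, y, z axes.
In Python, from bench import observe, read_camera, camera_info, job_done, grasp_offset gives the robot as it stands.
- The arm moves only by the tool send_rows, never from a script. Its arguments are lists of equal length, an entry for each row: "translation": the shift along the tool's x, y, z in cm, a list of three; "dr": the turn, a rotation vector about the tool's x, y, z in rad, a list of three; "grip": the finger opening in cm, from 0 to 8.54. A call has exactly 10 rows; each row is the pose to reach, as a shift and turn from the pose commanded when the call began, along the tool's axes at that moment; what a row does not reach only later rows make up. A row lasts 1/8 s, in which the tool goes at most 62.5 mm and 10.7 degrees, less where a joint would pass 70% of its speed; a pose out of reach is approached as far as the arm can. A call with a gripper value outside its range is refused whole. The fingers move at their own pace and stop on an object; the grip force is fixed at half the most. Time passes only in rows, so rows that repeat a pose let the fingers close, or fill a call up. It gives the time, the measured TCP pose, the force, the opening and the grip force at its end, in the units of the state.
- observe(): the state, without advancing time (a new reading comes with each control period).
- read_camera(name): name is "side" or "top"; returns the picture (480x640x3 uint8, red, green, blue); there is no depth.
- camera_info(name): a dict with "fovy" (degrees; the focal length in pixels is half the picture's height over the tangent of half this angle, whatever the lens; pixels are square), "cx", "cy" (the principal point, pixels), "world_from_camera" (4x4, takes a point from camera to world coordinates). Camera axes: x right, y down, z forward; pixel columns grow to the right and rows downward; lengths in m; the calibration is good to about 2 mm. A picture is of the moment at which its call begins. camera_info takes no time and is no camera call.
- job_done(): hands the job in; it is judged then, once.
The state is a dict: "clock": time; "joint_pos": joint angles; "dq": joint speeds; "effort": joint torques, N m; "ee_pos": TCP position; "tcp_rot": TCP orientation; "ft_force": force on the tool from outside, world axes, zero at the start; "torque": the same for the moment, N m; "width": finger opening in m; "grip_force": force on a finger pad.
Only numpy, scipy, OpenCV 4.12 (cv2) and the standard library are available. Lean on these libraries where they do the work, as an engineer would, in place of code of your own. Each camera call takes 0.05 s, during which the arm holds its last target. There are 200 camera calls.

## Working session

There is one attempt and no reset: what is moved stays moved. The work goes in short steps, Python scripts to look and compute and a tool call to move; the robot and the scene stay as the last step left them, time stands still between calls to the robot, and variables do not carry over. Pictures are saved under pics/ and viewed, at most 14 in all, crops included, and the job is handed in when it is done.

Besides the shell and the picture viewer there is one more tool, called after "Call:" by a JSON object that holds its "op" and its "data". send_rows: Moves the arm, as the interface text tells. Its arguments: {"type":"object","properties":{"translation":{"type":"array","items":{"type":"array","items":{"type":"number"}}},"dr":{"type":"array","items":{"type":"array","items":{"type":"number"}}},"grip":{"type":"array","items":{"type":"number"}}},"required":["translation","dr","grip"]}

```bash
ls; mkdir -p pics
python3 - <<'E'
from bench import *
import cv2,numpy as np
for n in("side","top"):
    im=read_camera(n); cv2.imwrite(f"pics/{n}0.png",im[:,:,::-1]); i=camera_info(n); print(n,i["fovy"],i["cx"],i["cy"]); print(np.round(i["world_from_camera"],4).tolist(), [k for k in i])
s=observe(); print(s, grasp_offset)
E
```

```text
pics
side 55.50304336350132 319.63324833322014 231.5111499480902
[[0.8745, -0.1918, 0.4455, 0.1526], [-0.4847, -0.3115, 0.8173, -0.9104], [-0.018, -0.9307, -0.3654, 0.371], [0.0, 0.0, 0.0, 1.0]] ['fovy', 'cx', 'cy', 'world_from_camera']
top 52.67206629828089 312.8675744626939 240.90075460686285
[[-0.0275, -0.9857, 0.1663, 0.3698], [-0.9992, 0.0318, 0.0232, -0.2213], [-0.0281, -0.1655, -0.9858, 0.8892], [0.0, 0.0, 0.0, 1.0]] ['fovy', 'cx', 'cy', 'world_from_camera']
{'clock': 0.1, 'joint_pos': array([-72.97638708,  17.85685211,   0.80241061,  86.68346727,
        -0.25480107,  75.5842907 ,  -1.55742875]), 'dq': array([-0.02394131, -0.11784393, -0.00962709, -0.31741004,  0.0311268 ,
       -0.01603027, -0.02082101]), 'effort': array([ 5.67483385e-04, -3.80856371e+01,  1.46759707e-01, -2.31243020e+01,
        1.24881478e-02,  8.03352945e-03,  1.06968226e-06]), 'ee_pos': array([0.18267895, 0.51847113, 0.40371485]), 'tcp_rot': array([[-9.43171855e-01,  3.32304690e-01, -6.67128619e-04],
       [ 3.32305357e-01,  9.43169655e-01, -2.03742563e-03],
       [-4.78306240e-05, -2.14333293e-03, -9.99997702e-01]]), 'ft_force': array([ 0.67937169,  0.00576738, -0.26140298]), 'torque': array([-0.02111297,  0.01974962,  0.01687132]), 'grip_force': 0.0, 'width': 0.08552330887523} 0.1547
```

View pics/side0.png

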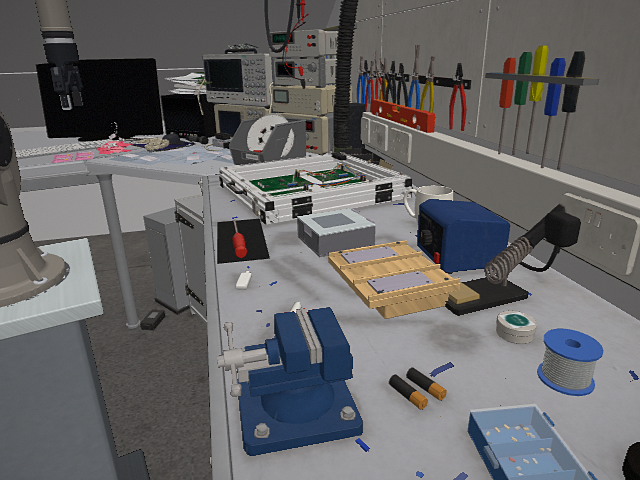

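View pics/top0.png

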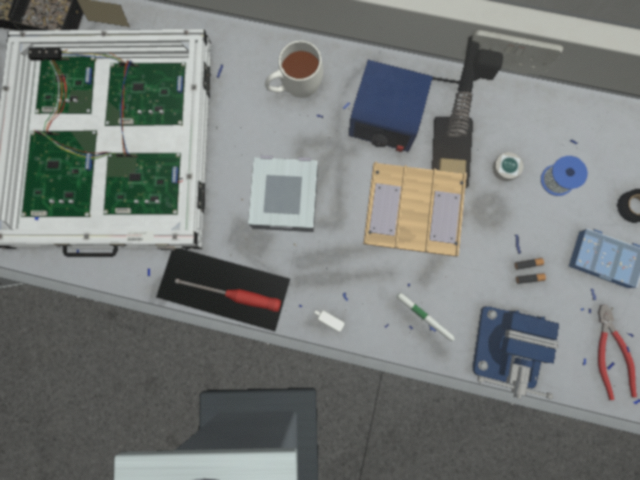

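The side view shows the scene. In the top view the case is around (283,193), the mat and driver around (223,290) with the tip at the left, and the stand around (415,208). Two plates are present, in the left lane (384,210) and the right lane (446,217).

```bash
cat > h.py <<'E'
from bench import *
import cv2,numpy as np
def cam(n):
    i=camera_info(n); f=240/np.tan(np.radians(i["fovy"]/2)); return f,i["cx"],i["cy"],np.array(i["world_from_camera"])
def p2w(n,uv,z):
    f,cx,cy,T=cam(n); uv=np.atleast_2d(uv).astype(float)
    d=np.c_[(uv[:,0]-cx)/f,(uv[:,1]-cy)/f,np.ones(len(uv))]@T[:3,:3].T
    return T[:3,3]+d*((z-T[2,3])/d[:,2])[:,None]
def w2p(n,p):
    f,cx,cy,T=cam(n); q=(np.atleast_2d(p)-T[:3,3])@T[:3,:3]
    return np.c_[q[:,0]/q[:,2]*f+cx,q[:,1]/q[:,2]*f+cy]
def crop(n,x0,y0,x1,y1,s,name,draw=()):
    im=read_camera(n)[:,:,::-1]; c=cv2.resize(im[y0:y1,x0:x1],None,fx=s,fy=s,interpolation=cv2.INTER_CUBIC)
    for P in draw:
        q=((w2p(n,P)-[x0,y0]+.5)*s-.5).round().astype(int); cv2.polylines(c,[q.reshape(-1,1,2)],True,(0,255,0),1)
    cv2.imwrite("pics/"+name,c)
def box(c,yaw,L,W,z):
    a=np.radians(yaw); R=np.array([[np.cos(a),-np.sin(a)],[np.sin(a),np.cos(a)]])
    P=np.array([[L/2,W/2],[L/2,-W/2],[-L/2,-W/2],[-L/2,W/2]])@R.T+c[:2]; return np.c_[P,np.full(4,z)]
E
python3 - <<'E'
from h import *
crop("top",150,145,480,345,2.4,"t1.png")
im=read_camera("top").astype(int); R,G,B=im[...,0],im[...,1],im[...,2]
def rect(m,x0,y0,x1,y1,z,name):
    mm=np.zeros(m.shape,np.uint8); mm[y0:y1,x0:x1]=m[y0:y1,x0:x1]
    n,l,st,_=cv2.connectedComponentsWithStats(mm); k=1+st[1:,4].argmax()
    c=max(cv2.findContours((l==k).astype(np.uint8),cv2.RETR_EXTERNAL,cv2.CHAIN_APPROX_NONE)[0],key=len)[:,0]
    w=p2w("top",c,z)[:,:2]; r=cv2.minAreaRect((w*1000).astype(np.float32)); print(name,st[k],r); return r
rect((R<40)&(G<40)&(B<40)|((R>120)&(G<70)),150,240,300,335,.003,"mat")
rect((R>B+60)&(G<90),150,240,300,335,.012,"handle")
rect((B>R+10)&(B>120),365,160,405,250,.049,"pa")
rect((B>R+10)&(B>120),425,160,470,250,.049,"pc")
rect((R>B+25),360,155,470,260,.045,"stand")
E
```

```text
mat [ 159  251  106   75 3228] ((439.69189453125, -23.031768798828125), (203.5234832763672, 91.17300415039062), 72.83731842041016)
handle [226 290  55  21 609] ((415.34344482421875, -88.92271423339844), (100.26709747314453, 22.13619613647461), 74.56391143798828)Traceback (most recent call last):
  File "<stdin>", line 11, in <module>
  File "<stdin>", line 6, in rect
ValueError: attempt to get argmax of an empty sequence
```

View pics/t1.png

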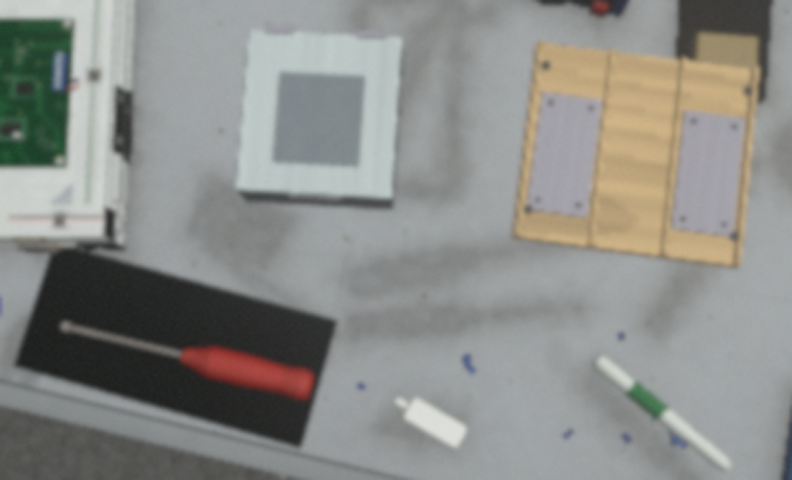

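The crop gives these corners (crop pixels). Cover: (249,30), (401,38), (393,200), (238,190). Stand: (537,42) to (739,267). Driver: tip (63,326), handle end (313,385). Plates are a, about (564,154), and c, about (708,172).

```bash
cat > m.py <<'E'
from h import *
def f(pts,z,name):
    uv=(np.array(pts)+.5)/2.4-.5+[150,145]; w=p2w("top",uv,z)[:,:2]
    c=w.mean(0); ux=(w[0]+w[1]-w[2]-w[3])/2; uy=(w[0]+w[3]-w[1]-w[2])/2
    print(name,c.round(4),"L",np.linalg.norm(ux).round(4),np.linalg.norm(uy).round(4),"yaw x",np.degrees(np.arctan2(ux[1],ux[0])).round(1),"from y",np.degrees(np.arctan2(-uy[0],uy[1])).round(1))
f([(57,248),(335,322),(300,445),(17,365)],.003,"mat")
f([(249,30),(401,38),(393,200),(238,190)],.048,"case")
f([(537,42),(760,68),(739,267),(514,236)],.045,"stand")
f([(541,93),(602,99),(588,215),(527,209)],.037,"pa")
f([(685,110),(745,117),(731,235),(671,227)],.037,"pc")
uv=(np.array([(63,326),(313,385)])+.5)/2.4-.5+[150,145]; w=p2w("top",uv,.015); print("driver",w, w.mean(0),np.linalg.norm(w[1]-w[0]))
E
python3 m.py
```

```text
mat [ 0.4368 -0.0335] L 0.095 0.2252 yaw x -17.5 from y -16.8
case [ 0.6022 -0.1506] L 0.1242 0.1153 yaw x -4.3 from y -5.5
stand [ 0.5656 -0.3847] L 0.1505 0.1656 yaw x -9.7 from y -9.4
pa [ 0.568  -0.3322] L 0.0898 0.0456 yaw x -9.7 from y -7.8
pc [ 0.5504 -0.4377] L 0.0904 0.0444 yaw x -10.7 from y -9.3
driver [[ 0.4521463   0.05024542  0.015     ]
 [ 0.40239159 -0.13884354  0.015     ]] [ 0.42726894 -0.04429906  0.015     ] 0.19552535173323649
```

```bash
cat >> m.py <<'E'
D=[box((.6022,-.1506),-5,.124,.116,.048),box((.6022,-.1506),-5,.124,.116,0),box((.5656,-.3847),-9.5,.15,.167,.045),box((.567,-.3315),-9.5,.09,.045,.049),box((.5495,-.4358),-9.5,.09,.045,.049),box((.4368,-.0335),-17.2,.1,.23,.003),np.array([[.4521,.0502,.015],[.4024,-.1388,.015]])]
crop("top",150,145,480,345,2.4,"t2.png",D)
crop("side",210,200,480,330,2.9,"s2.png",D)
E
python3 m.py|tail -1
```

```text
[ 0.40239159 -0.13884354  0.015     ]] [ 0.42726894 -0.04429906  0.015     ] 0.19552535173323649
```

View pics/t2.png

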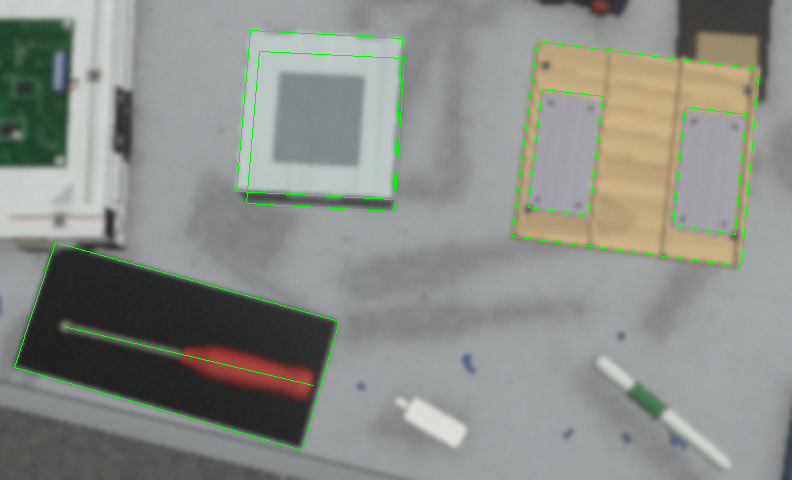

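View pics/s2.png

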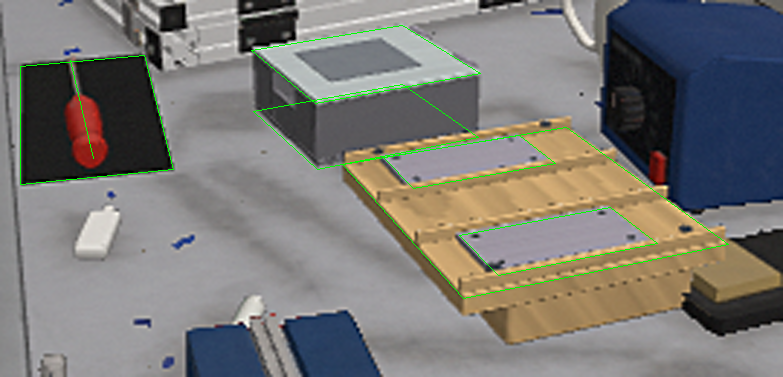

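Both overlays fit well, so the poses are good. Next is a planner helper and the move to above the driver's handle.

```bash
cat >> h.py <<'E'
from scipy.spatial.transform import Rotation as Ro
def Rd(yaw):
    a=np.radians(yaw); return np.array([[-np.sin(a),np.cos(a),0],[np.cos(a),np.sin(a),0],[0,0,-1.]])
def plan(*wps):
    s=observe(); R=np.array(s["tcp_rot"]); p=np.array(s["ee_pos"])
    y=R[:,1]; print("at",p.round(4),"yaw",np.degrees(np.arctan2(y[1],y[0])).round(2),"z",R[:,2].round(3),"F",s["ft_force"].round(1),"w",round(s["width"],4),"grip",round(s["grip_force"],1),"t",round(s["clock"],1),"j7",s["joint_pos"].round(0))
    for q,yaw in wps:
        T=Rd(yaw); print(" T",(R.T@(np.array(q)-p)*100).round(2).tolist()," dr",Ro.from_matrix(R.T@T).as_rotvec().round(3).tolist())
CA=np.array([.6022,-.1506]); CY=-5.
def case(x,y,z): a=np.radians(CY); return [CA[0]+x*np.cos(a)-y*np.sin(a),CA[1]+x*np.sin(a)+y*np.cos(a),z]
ST=np.array([.5656,-.3847]); SY=-9.5
def stand(x,y,z): a=np.radians(SY); return [ST[0]+x*np.cos(a)-y*np.sin(a),ST[1]+x*np.sin(a)+y*np.cos(a),z]
E
python3 - <<'E'
from h import *
plan(([.4146,-.0927,.30],-14.7),([.4146,-.0927,.179],-14.7))
print(p2w("top",[(357,135),(400,148),(412,148),(430,80)],.08).round(3),p2w("top",[(362,60),(430,80)],.1).round(3))
print(stand(.05,.053,0),stand(.05,-.053,0))
E
```

```text
at [0.1827 0.5187 0.4043] yaw 70.59 z [-0.    -0.001 -1.   ] F [-1.   0.1 -1. ] w 0.0855 grip 0.0 t 0.3 j7 [-73.  18.   1.  87.  -0.  76.  -2.]
 T [-42.18, -49.95, 10.47]  dr [-0.001, 0.001, 1.489]
 T [-42.18, -49.94, 22.57]  dr [-0.001, 0.001, 1.489]
[[ 0.692 -0.285  0.08 ]
 [ 0.665 -0.358  0.08 ]
 [ 0.664 -0.379  0.08 ]
 [ 0.79  -0.419  0.08 ]] [[ 0.822 -0.298  0.1  ]
 [ 0.779 -0.414  0.1  ]]
[np.float64(0.6236618031874774), np.float64(-0.3406792434115606), 0] [np.float64(0.6061667569662457), np.float64(-0.44522551717450715), 0]
```

Call:
{"op": "send_rows", "data": {"translation": [[-4,-5,0],[-8,-10,0],[-13,-15.5,0],[-18,-21,0],[-23,-27,0],[-28,-33,1],[-33,-39,3],[-37,-44,5],[-40,-47.5,7],[-42.2,-50,9]], "dr": [[0,0,0.15],[0,0,0.3],[0,0,0.45],[0,0,0.6],[0,0,0.75],[0,0,0.9],[0,0,1.05],[0,0,1.2],[0,0,1.35],[0,0,1.489]], "grip": [8.5,8.5,8.5,8.5,8.5,8.5,8.5,8.5,8.5,8.5]}}

```text
clock: 1.55
ee_pos: [0.4009, -0.0575, 0.3314]
tcp_rot: [[0.258, 0.966, 0.003], [0.966, -0.258, 0.001], [0.002, 0.003, -1.0]]
ft_force: [1.0, 1.0, -0.8]
width: 0.085
grip_force: 0.0
```

Call:
{"op": "send_rows", "data": {"translation": [[0,0,0],[0,0,0],[0,0,0],[0,0,2],[0,0,4],[0,0,4],[0,0,4],[0,0,4],[0,0,4],[0,0,4]], "dr": [[0,0,0],[0,0,0],[0,0,0],[0,0,0],[0,0,0],[0,0,0],[0,0,0],[0,0,0],[0,0,0],[0,0,0]], "grip": [6,6,6,6,6,6,6,6,6,6]}}

```text
clock: 2.8
ee_pos: [0.4005, -0.0558, 0.2914]
tcp_rot: [[0.254, 0.967, 0.001], [0.967, -0.254, 0.0], [0.0, 0.001, -1.0]]
ft_force: [-0.3, 0.6, -1.0]
width: 0.0602
grip_force: 0.0
```

Run:
```python
from h import *
plan(([.4146,-.0927,.30],-14.7),([.4146,-.0927,.179],-14.7))
crop("top",130,230,330,380,3.5,"t3.png",[np.array([[.4521,.0502,.015],[.4024,-.1388,.015]])])
```

```text
at [ 0.4005 -0.0558  0.2914] yaw -14.72 z [ 0.001  0.    -1.   ] F [-0.3  0.6 -1. ] w 0.0602 grip 0.0 t 2.8 j7 [-33.   8.  42. 118.  -7.  56.  -2.]
 T [-3.21, 2.3, -0.86]  dr [0.001, -0.0, -0.0]
 T [-3.22, 2.3, 11.24]  dr [0.001, -0.0, -0.0]
```

View pics/t3.png

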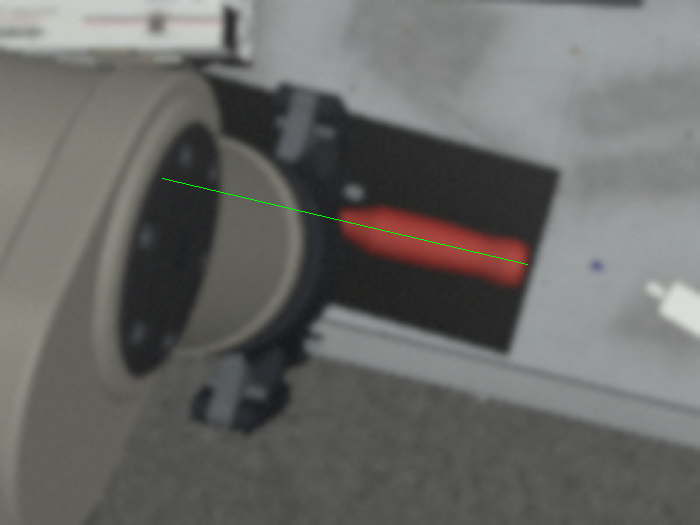

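The handle lies on the planned axis, around crop (430,243). Now I descend and grip it.

Call:
{"op": "send_rows", "data": {"translation": [[-1,1,0],[-2.2,2,0],[-3.2,2.3,0],[-3.2,2.3,3],[-3.2,2.3,6],[-3.2,2.3,8],[-3.2,2.3,9.5],[-3.2,2.3,10.5],[-3.2,2.3,11.2],[-3.2,2.3,11.2]], "dr": [[0,0,0],[0,0,0],[0,0,0],[0,0,0],[0,0,0],[0,0,0],[0,0,0],[0,0,0],[0,0,0],[0,0,0]], "grip": [6,6,6,6,6,6,6,6,6,6]}}

```text
clock: 4.1
ee_pos: [0.4145, -0.0925, 0.179]
tcp_rot: [[0.254, 0.967, -0.0], [0.967, -0.254, 0.0], [-0.0, -0.0, -1.0]]
ft_force: [-0.2, 0.2, 0.1]
width: 0.0601
grip_force: 0.0
```

Call:
{"op": "send_rows", "data": {"translation": [[0,0,0],[0,0,0],[0,0,0],[0,0,0],[0,0,0],[0,0,0],[0,0,0],[0,0,0],[0,0,0],[0,0,0]], "dr": [[0,0,0],[0,0,0],[0,0,0],[0,0,0],[0,0,0],[0,0,0],[0,0,0],[0,0,0],[0,0,0],[0,0,0]], "grip": [5,4.5,4,3.5,3,2.6,2.3,2,1.5,1]}}

```text
clock: 5.35
ee_pos: [0.4145, -0.0926, 0.1793]
tcp_rot: [[0.254, 0.967, 0.0], [0.967, -0.254, 0.0], [0.0, 0.0, -1.0]]
ft_force: [-1.7, -0.2, 5.9]
width: 0.0226
grip_force: 59.4
```

Call:
{"op": "send_rows", "data": {"translation": [[0,0,0],[0,0,0],[0,0,-1],[0,0,-2],[0,0,-4],[0,0,-6],[0,0,-8],[0,0,-8],[0,0,-8],[0,0,-8]], "dr": [[0,0,0],[0,0,0],[0,0,0],[0,0,0],[0,0,0],[0,0,0],[0,0,0],[0,0,0],[0,0,0],[0,0,0]], "grip": [1,1,1,1,1,1,1,1,1,1]}}

```text
clock: 6.6
ee_pos: [0.414, -0.0924, 0.2584]
tcp_rot: [[0.254, 0.967, -0.002], [0.967, -0.254, 0.0], [-0.0, -0.002, -1.0]]
ft_force: [1.0, -0.4, -1.2]
width: 0.0228
grip_force: 58.8
```

Run:
```python
from h import *
print(grasp_offset)
plan((case(-.21,0,.26),-95),(case(-.21,0,.20),-95))
crop("side",160,140,420,330,3,"s3.png",[np.array([[.4146,-.0927,.1],[.4146,-.0927,.12]])])
```

```text
0.1547
at [ 0.414  -0.0924  0.2584] yaw -14.73 z [-0.002  0.    -1.   ] F [ 1.  -0.4 -1.2] w 0.0228 grip 58.8 t 6.6 j7 [-27.  15.  43. 118. -13.  52.   9.]
 T [-4.4, -1.02, -0.16]  dr [-0.001, 0.002, 1.401]
 T [-4.39, -1.01, 5.84]  dr [-0.001, 0.002, 1.401]
```

View pics/s3.png

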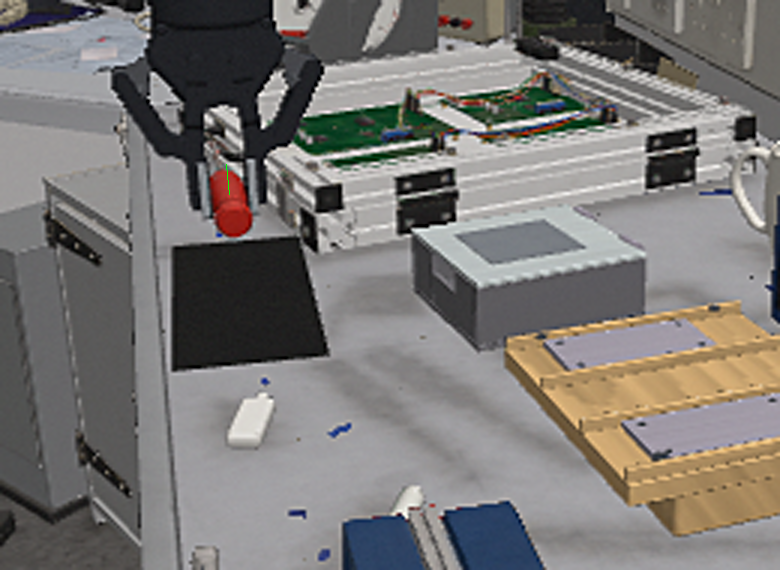

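The driver is held level in the fingers, handle around crop (230,205). I turn it toward the notch.

Call:
{"op": "send_rows", "data": {"translation": [[0,0,-3],[-1,0,-4],[-2,0,-4],[-3,-0.3,-4],[-4,-0.5,-4],[-4.5,-0.8,-4],[-4.9,-1,-4],[-4.9,-1,-4],[-4.9,-1,-4],[-4.9,-1,-4]], "dr": [[0,0,0.1],[0,0,0.25],[0,0,0.41],[0,0,0.58],[0,0,0.75],[0,0,0.92],[0,0,1.09],[0,0,1.25],[0,0,1.401],[0,0,1.401]], "grip": [1,1,1,1,1,1,1,1,1,1]}}

```text
clock: 7.9
ee_pos: [0.3922, -0.1372, 0.2987]
tcp_rot: [[0.996, -0.085, -0.001], [-0.085, -0.996, -0.0], [-0.001, 0.001, -1.0]]
ft_force: [-0.4, -0.2, 0.2]
width: 0.0228
grip_force: 58.9
```

Run:
```python
from h import *
plan((case(-.235,0,.26),-95),(case(-.235,0,.20),-95))
```

```text
at [ 0.3922 -0.1372  0.2987] yaw -94.9 z [-0.001 -0.    -1.   ] F [-0.4 -0.2  0.2] w 0.0228 grip 58.9 t 7.9 j7 [-37.  12.  61. 117. -13.  58. -64.]
 T [-2.46, -0.51, 3.87]  dr [0.001, 0.001, 0.002]
 T [-2.45, -0.51, 9.87]  dr [0.001, 0.001, 0.002]
```

Call:
{"op": "send_rows", "data": {"translation": [[-0.5,-0.1,0],[-1,-0.2,0],[-1.5,-0.3,0],[-2,-0.4,1],[-2.4,-0.5,2.5],[-2.4,-0.5,4],[-2.4,-0.5,6],[-2.4,-0.5,8],[-2.4,-0.5,9.5],[-2.4,-0.5,9.85]], "dr": [[0,0,0],[0,0,0],[0,0,0],[0,0,0],[0,0,0],[0,0,0],[0,0,0],[0,0,0],[0,0,0],[0,0,0]], "grip": [1,1,1,1,1,1,1,1,1,1]}}

```text
clock: 9.15
ee_pos: [0.368, -0.1301, 0.1995]
tcp_rot: [[0.996, -0.087, -0.003], [-0.087, -0.996, 0.0], [-0.003, 0.0, -1.0]]
ft_force: [-0.6, 0.5, 0.4]
width: 0.0223
grip_force: 58.9
```

Run:
```python
from h import *
plan((case(-.2,0,.2),-95))
N=np.array([case(-.062,.02,.028),case(-.062,.02,.044),case(-.062,-.02,.044),case(-.062,-.02,.028)])
L=np.array([case(-.2,0,.036),case(-.087,0,.036)])
i=read_camera("side")[:,:,::-1]; j=read_camera("top")[:,:,::-1]
def c(im,n,x0,y0,x1,y1,s):
    q=cv2.resize(im[y0:y1,x0:x1],None,fx=s,fy=s,interpolation=cv2.INTER_CUBIC)
    for P in(N,L): cv2.polylines(q,[((w2p(n,P)-[x0,y0]+.5)*s-.5).round().astype(int).reshape(-1,1,2)],True,(0,255,0),1)
    return q
cv2.imwrite("pics/b4.png",np.hstack([c(i,"side",230,180,330,280,4),c(j,"top",240,180,340,280,4)]))
```

```text
at [ 0.368  -0.1301  0.1995] yaw -95.01 z [-0.003  0.    -1.   ] F [-0.6  0.5  0.4] w 0.0223 grip 58.9 t 9.2 j7 [-28.  21.  54. 126. -25.  44. -53.]
 T [3.51, 0.0, -0.06]  dr [0.0, 0.003, -0.0]
```

View pics/b4.png

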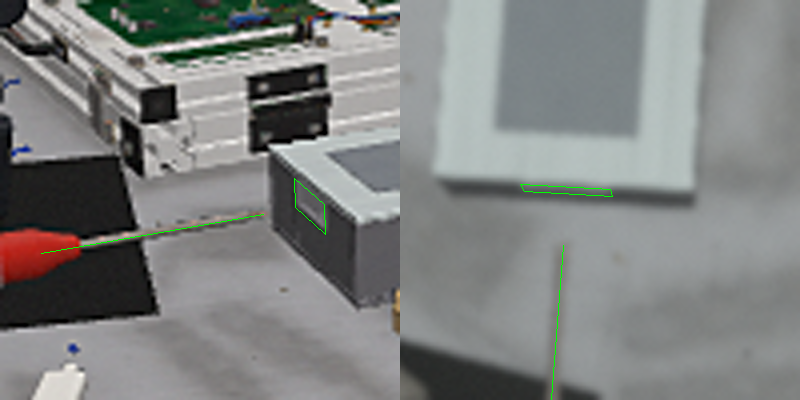

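The shaft lines up with the notch in both views, its tip near left-pane (258,215) and about 2 mm short. I insert it and start lifting.

Call:
{"op": "send_rows", "data": {"translation": [[0.8,0,0],[1.6,0,0],[2.4,0,0],[3.2,0,0],[4.0,0,0],[4.2,0,0],[4.2,0,-0.3],[4.2,0,-0.6],[4.25,0,-1.2],[4.3,0,-2]], "dr": [[0,0,0],[0,0,0],[0,0,0],[0,0,0],[0,0,0],[0,0,0],[0,0,0],[0,0,0],[0,0,0],[0,0,0]], "grip": [1,1,1,1,1,1,1,1,1,1]}}

```text
clock: 10.5
ee_pos: [0.4111, -0.134, 0.2208]
tcp_rot: [[0.996, -0.087, -0.002], [-0.087, -0.996, 0.001], [-0.002, -0.0, -1.0]]
ft_force: [-0.9, -0.4, -2.8]
width: 0.0227
grip_force: 58.8
```

Run:
```python
from h import *
plan((case(-.2,0,.2),-95))
crop("side",200,140,400,290,3.5,"s5.png")
```

```text
at [ 0.4111 -0.134   0.2208] yaw -95.01 z [-0.002  0.001 -1.   ] F [-0.9 -0.4 -2.8] w 0.0227 grip 58.8 t 10.5 j7 [-28.  23.  54. 119. -25.  49. -54.]
 T [-0.81, -0.01, 2.08]  dr [-0.0, 0.002, -0.0]
```

View pics/s5.png

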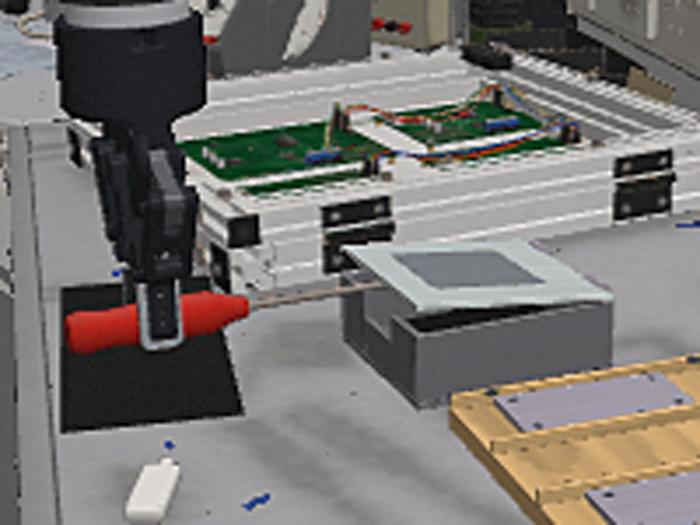

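The tip is under the cover, which is lifting at crop (380,285). I follow the arc fully back.

Call:
{"op": "send_rows", "data": {"translation": [[0.1,0,-0.8],[0.3,0,-1.5],[0.5,0,-2.2],[0.7,0,-2.9],[1.1,0,-3.6],[1.4,0,-4.2],[1.8,0,-4.9],[2.4,0,-5.7],[3.1,0,-6.6],[3.9,0,-7.35]], "dr": [[0,0,0],[0,0,0],[0,0,0],[0,0,0],[0,0,0],[0,0,0],[0,0,0],[0,0,0],[0,0,0],[0,0,0]], "grip": [1,1,1,1,1,1,1,1,1,1]}}

```text
clock: 11.8
ee_pos: [0.4512, -0.1375, 0.2949]
tcp_rot: [[0.996, -0.087, 0.0], [-0.087, -0.996, -0.0], [0.0, 0.0, -1.0]]
ft_force: [-0.1, 0.4, -1.4]
width: 0.0226
grip_force: 58.9
```

Call:
{"op": "send_rows", "data": {"translation": [[0.9,0,-0.7],[1.8,0,-1.25],[2.8,0,-1.75],[3.9,0,-2.1],[4.9,0,-2.45],[5.9,0,-2.6],[6.8,0,-2.65],[7.5,0,-2.65],[7.9,0,-2.65],[7.9,0,-2.65]], "dr": [[0,0,0],[0,0,0],[0,0,0],[0,0,0],[0,0,0],[0,0,0],[0,0,0],[0,0,0],[0,0,0],[0,0,0]], "grip": [1,1,1,1,1,1,1,1,1,1]}}

```text
clock: 13.05
ee_pos: [0.5294, -0.1443, 0.3205]
tcp_rot: [[0.996, -0.087, -0.0], [-0.087, -0.996, 0.0], [-0.0, -0.0, -1.0]]
ft_force: [-1.1, 0.9, -1.5]
width: 0.0225
grip_force: 59.1
```

Run:
```python
from h import *
plan((case(-.2,0,.3),-95))
crop("side",200,110,400,260,3.5,"s6.png")
```

```text
at [ 0.5294 -0.1443  0.3205] yaw -94.99 z [-0.  0. -1.] F [-1.1  0.9 -1.5] w 0.0225 grip 59.1 t 13.1 j7 [-25.  29.  54.  96. -25.  68. -60.]
 T [-12.69, -0.01, 2.05]  dr [-0.0, 0.0, 0.0]
```

View pics/s6.png

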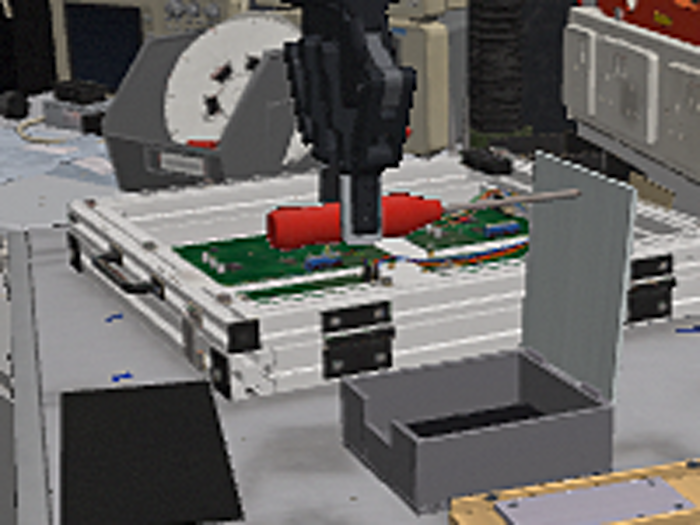

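The cover is about upright (crop 580,270). I push slowly on until it meets the stop.

Call:
{"op": "send_rows", "data": {"translation": [[0.1,0,0],[0.2,0,0],[0.3,0,0],[0.4,0,0],[0.5,0,0],[0.6,0,0],[0.6,0,0],[0.6,0,0],[0.6,0,0],[0.6,0,0]], "dr": [[0,0,0],[0,0,0],[0,0,0],[0,0,0],[0,0,0],[0,0,0],[0,0,0],[0,0,0],[0,0,0],[0,0,0]], "grip": [1,1,1,1,1,1,1,1,1,1]}}

```text
clock: 14.35
ee_pos: [0.5318, -0.145, 0.3195]
tcp_rot: [[0.996, -0.088, -0.011], [-0.088, -0.996, 0.003], [-0.011, -0.003, -1.0]]
ft_force: [-12.0, 2.2, 2.3]
width: 0.0227
grip_force: 59.6
```

At the stop (12 N). I back off and take the driver to the mat.

Call:
{"op": "send_rows", "data": {"translation": [[-1,0,0],[-3,0,0],[-6,0,0],[-9,0,0],[-11,0,0],[-12,0,0],[-12,0,0],[-12,0,0],[-12,0,0],[-12,0,0]], "dr": [[0,0,0],[0,0,0],[0,0,0],[0,0,0],[0,0,0],[0,0,0],[0,0,0],[0,0,0],[0,0,0],[0,0,0]], "grip": [1,1,1,1,1,1,1,1,1,1]}}

```text
clock: 15.6
ee_pos: [0.4161, -0.1345, 0.3206]
tcp_rot: [[0.996, -0.087, 0.0], [-0.087, -0.996, -0.001], [0.0, 0.001, -1.0]]
ft_force: [0.4, 0.5, -0.5]
width: 0.0223
grip_force: 59.1
```

Run:
```python
from h import *
plan(([.4223,-.0803,.26],-17.2),([.4223,-.0803,.18],-17.2))
```

```text
at [ 0.4161 -0.1345  0.3206] yaw -94.99 z [ 0.    -0.001 -1.   ] F [ 0.4  0.5 -0.5] w 0.0223 grip 59.1 t 15.6 j7 [-36.  14.  61. 112. -14.  62. -64.]
 T [0.14, -5.45, 6.06]  dr [0.001, 0.0, -1.358]
 T [0.14, -5.46, 14.06]  dr [0.001, 0.0, -1.358]
```

Call:
{"op": "send_rows", "data": {"translation": [[0,-0.5,0],[0,-1.5,0],[0,-2.5,0],[0,-3.5,0],[0,-4.5,0],[0.1,-5.4,1],[0.1,-5.4,2],[0.1,-5.4,4],[0.1,-5.4,6],[0.1,-5.4,6]], "dr": [[0,0,-0.15],[0,0,-0.3],[0,0,-0.46],[0,0,-0.62],[0,0,-0.78],[0,0,-0.94],[0,0,-1.1],[0,0,-1.25],[0,0,-1.358],[0,0,-1.358]], "grip": [1,1,1,1,1,1,1,1,1,1]}}

```text
clock: 16.85
ee_pos: [0.4207, -0.0806, 0.2595]
tcp_rot: [[0.297, 0.955, -0.004], [0.955, -0.297, -0.0], [-0.001, -0.003, -1.0]]
ft_force: [0.4, 0.2, -0.8]
width: 0.0221
grip_force: 59.1
```

Run:
```python
from h import *
plan(([.4223,-.0803,.18],-17.2))
f=cv2.imwrite("pics/t7.png",read_camera("top")[230:340,140:320,::-1].repeat(3,0).repeat(3,1))
```

```text
at [ 0.4207 -0.0806  0.2595] yaw -17.29 z [-0.004 -0.    -1.   ] F [ 0.4  0.2 -0.8] w 0.0221 grip 59.1 t 16.9 j7 [-29.  15.  44. 117. -13.  52.   5.]
 T [0.09, 0.17, 7.95]  dr [-0.003, 0.001, -0.002]
```

Call:
{"op": "send_rows", "data": {"translation": [[0,0.1,1],[0.1,0.15,3],[0.1,0.15,5],[0.1,0.15,6.5],[0.1,0.15,7.3],[0.1,0.15,7.7],[0.1,0.15,7.9],[0.1,0.15,8.0],[0.1,0.15,8.0],[0.1,0.15,8.0]], "dr": [[0,0,0],[0,0,0],[0,0,0],[0,0,0],[0,0,0],[0,0,0],[0,0,0],[0,0,0],[0,0,0],[0,0,0]], "grip": [1,1,1,1,1,1,1,1,1,1]}}

```text
clock: 18.15
ee_pos: [0.4233, -0.0802, 0.1809]
tcp_rot: [[0.295, 0.955, 0.001], [0.955, -0.295, 0.0], [0.0, 0.001, -1.0]]
ft_force: [0.1, -0.3, -0.5]
width: 0.0222
grip_force: 59.1
```

Call:
{"op": "send_rows", "data": {"translation": [[0,0,0],[0,0,0],[0,0,0],[0,0,0],[0,0,0],[0,0,0],[0,0,0],[0,0,-1],[0,0,-3],[0,0,-5]], "dr": [[0,0,0],[0,0,0],[0,0,0],[0,0,0],[0,0,0],[0,0,0],[0,0,0],[0,0,0],[0,0,0],[0,0,0]], "grip": [2.5,3,3.5,4,4.5,5,5.5,6,6,6]}}

```text
clock: 19.4
ee_pos: [0.4232, -0.0803, 0.2317]
tcp_rot: [[0.296, 0.955, 0.0], [0.955, -0.296, -0.0], [-0.0, 0.0, -1.0]]
ft_force: [-0.0, 1.2, 0.5]
width: 0.0596
grip_force: 0.0
```

Run:
```python
from h import *
plan((stand(-.05,0,.35),-99.5),(stand(.052,.053,.26),-99.5))
```

```text
at [ 0.4232 -0.0803  0.2317] yaw -17.2 z [ 0. -0. -1.] F [-0.   1.2  0.5] w 0.0596 grip 0.0 t 19.4 j7 [-27.  18.  42. 119. -16.  49.   8.]
 T [-25.54, 17.66, -11.82]  dr [0.0, -0.0, 1.436]
 T [-18.92, 27.05, -2.82]  dr [0.0, -0.0, 1.436]
```

Call:
{"op": "send_rows", "data": {"translation": [[0,0,-5],[-2,1,-9],[-4,2,-12],[-7,4,-12],[-10,6.5,-12],[-13,9,-12],[-16,11,-12],[-19,13.5,-12],[-22,15.5,-12],[-25,17.6,-12]], "dr": [[0,0,0],[0,0,0.1],[0,0,0.26],[0,0,0.42],[0,0,0.58],[0,0,0.75],[0,0,0.92],[0,0,1.1],[0,0,1.27],[0,0,1.436]], "grip": [4,3,2,1,0,0,0,0,0,0]}}

```text
clock: 20.65
ee_pos: [0.5179, -0.3718, 0.3512]
tcp_rot: [[0.986, -0.169, 0.0], [-0.169, -0.986, -0.0], [0.0, 0.0, -1.0]]
ft_force: [-0.5, -0.1, 1.0]
width: -0.0002
grip_force: 0.0
```

Run:
```python
from h import *
plan((stand(.050,.053,.26),-99.5),(stand(.050,.053,.23),-99.5))
crop("top",130,140,530,440,2,"t8.png",[np.array([[.4368-.0295,-.0335-.0936,.015],[.4368+.029,-.0335+.0936,.015]]),box((.4368,-.0335),-17.2,.1,.23,.003)])
```

```text
at [ 0.5179 -0.3718  0.3512] yaw -99.75 z [ 0. -0. -1.] F [-0.5 -0.1  1. ] w -0.0002 grip 0.0 t 20.6 j7 [  0.  41.  60.  78. -35.  81. -41.]
 T [9.9, -4.86, 9.12]  dr [0.0, -0.0, -0.004]
 T [9.9, -4.86, 12.12]  dr [0.0, -0.0, -0.004]
```

View pics/t8.png

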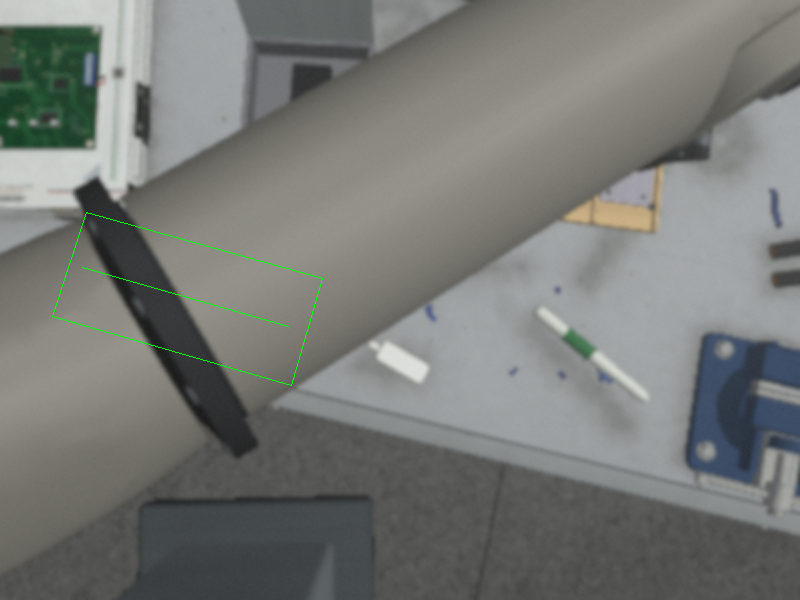

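The arm hides the mat, but the lanes and bystanders are untouched. I triangulate the blue station for clearance and find the driver by its red colour in the side view.

```bash
cat >> h.py <<'E'
def tri(a,b):
    A=[];o=[]
    for n,uv in(("top",a),("side",b)):
        f,cx,cy,T=cam(n); d=T[:3,:3]@np.array([(uv[0]-cx)/f,(uv[1]-cy)/f,1]); d/=np.linalg.norm(d); P=np.eye(3)-np.outer(d,d); A.append(P);o.append(P@T[:3,3])
    return np.linalg.solve(sum(A),sum(o))
def driver():
    im=read_camera("side").astype(int); m=((im[...,0]>im[...,2]+60)&(im[...,1]<90)).astype(np.uint8); m[:200]=0;m[300:]=0;m[:,:215]=0;m[:,280:]=0
    v,u=np.nonzero(m)
    if len(u)<20: print("driver hidden",len(u)); return
    w=p2w("side",np.c_[u,v],.016)[:,:2]; c=w.mean(0); e=np.linalg.svd(w-c)[2][0]; e*=np.sign(e[1]); t=(w-c)@e
    print("handle n",len(u),"c",c.round(4),"yaw",np.degrees(np.arctan2(e[1],e[0])).round(1),"ext",t.min().round(3),t.max().round(3))
E
python3 - <<'E'
from h import *
driver()
for a,b in [((352,135),(419,202)),((406,150),(447,255))]: print(tri(a,b).round(3))
im=cv2.imread("pics/side0.png"); cv2.imwrite("/tmp/x.png",im)
import bench
# same measure on the start picture
bench_rc=read_camera
import h; h.read_camera=lambda n: im[:,:,::-1]; h.driver()
E
```

```text
handle n 254 c [ 0.4233 -0.0824] yaw 72.5 ext -0.063 0.068
[ 0.694 -0.281  0.104]
[ 0.683 -0.381  0.038]
handle n 261 c [ 0.4133 -0.0948] yaw 74.1 ext -0.062 0.072
```

The driver lies about 2.5 mm from the mat's middle, which is fine. Next I lower the closed fingers behind plate a.

Call:
{"op": "send_rows", "data": {"translation": [[2,-1,0],[5,-2.5,0],[8,-4,0],[10.2,-4.9,0],[10.2,-4.9,3],[10.2,-4.9,6],[10.2,-4.9,9],[10.2,-4.9,11],[10.2,-4.9,12.2],[10.2,-4.9,12.7]], "dr": [[0,0,0],[0,0,0],[0,0,0],[0,0,-0.004],[0,0,-0.004],[0,0,-0.004],[0,0,-0.004],[0,0,-0.004],[0,0,-0.004],[0,0,-0.004]], "grip": [0,0,0,0,0,0,0,0,0,0]}}

```text
clock: 22.0
ee_pos: [0.6262, -0.3393, 0.2236]
tcp_rot: [[0.987, -0.16, 0.0], [-0.16, -0.987, 0.0], [0.0, -0.0, -1.0]]
ft_force: [-0.3, 0.7, 0.4]
width: 0.0001
grip_force: 0.0
```

Run:
```python
from h import *
plan((stand(.053,.053,.219),-99.5))
```

```text
at [ 0.6262 -0.3393  0.2236] yaw -99.21 z [ 0.  0. -1.] F [-0.3  0.7  0.4] w 0.0001 grip 0.0 t 22.0 j7 [  0.  54.  53.  71. -42.  74. -47.]
 T [0.07, 0.18, 0.46]  dr [-0.0, -0.0, 0.005]
```

Call:
{"op": "send_rows", "data": {"translation": [[0,0.1,0.1],[0,0.15,0.2],[0.05,0.15,0.25],[0.05,0.15,0.3],[0.05,0.15,0.35],[0.05,0.15,0.4],[0.05,0.15,0.45],[0.05,0.15,0.5],[0.05,0.15,0.5],[0.05,0.15,0.5]], "dr": [[0,0,0],[0,0,0.005],[0,0,0.005],[0,0,0.005],[0,0,0.005],[0,0,0.005],[0,0,0.005],[0,0,0.005],[0,0,0.005],[0,0,0.005]], "grip": [0,0,0,0,0,0,0,0,0,0]}}

```text
clock: 23.25
ee_pos: [0.6263, -0.341, 0.2187]
tcp_rot: [[0.986, -0.165, 0.0], [-0.165, -0.986, 0.0], [0.0, -0.0, -1.0]]
ft_force: [-0.8, 0.4, 0.6]
width: 0.0002
grip_force: 0.4
```

Call:
{"op": "send_rows", "data": {"translation": [[-0.5,0,0],[-1.2,0,0],[-2,0,0],[-2.8,0,0],[-3.6,0,0],[-4.4,0,0],[-5.1,0,0],[-5.6,0,0],[-5.9,0,0],[-6.1,0,0]], "dr": [[0,0,0],[0,0,0],[0,0,0],[0,0,0],[0,0,0],[0,0,0],[0,0,0],[0,0,0],[0,0,0],[0,0,0]], "grip": [0,0,0,0,0,0,0,0,0,0]}}

```text
clock: 24.5
ee_pos: [0.5662, -0.3309, 0.2187]
tcp_rot: [[0.986, -0.165, 0.0], [-0.165, -0.986, -0.0], [0.0, 0.0, -1.0]]
ft_force: [0.8, -0.5, -0.3]
width: -0.0001
grip_force: 0.6
```

Call:
{"op": "send_rows", "data": {"translation": [[0.2,0,0],[0.3,0,-1],[0.3,0,-3],[0.3,0,-5],[0.3,0,-6],[0.3,0,-6],[0.3,0,-6],[0.3,0,-6],[0.3,0,-6],[0.3,0,-6]], "dr": [[0,0,0],[0,0,0],[0,0,0],[0,0,0],[0,0,0],[0,0,0],[0,0,0],[0,0,0],[0,0,0],[0,0,0]], "grip": [0,0,0,0,0,0,0,0,0,0]}}

```text
clock: 25.75
ee_pos: [0.5691, -0.3314, 0.2783]
tcp_rot: [[0.986, -0.165, -0.0], [-0.165, -0.986, 0.0], [-0.0, -0.0, -1.0]]
ft_force: [-0.2, -0.4, 0.3]
width: 0.0
grip_force: 0.0
```

Run:
```python
from h import *
plan((stand(-.093,.053,.279),-99.5),(stand(-.093,.053,.23),-99.5))
print(stand(-.064,.053,.049))
crop("side",300,210,480,330,4,"s9.png",[box(stand(-.064,.053,0),SY,.09,.045,.049)])
```

```text
at [ 0.5691 -0.3314  0.2783] yaw -99.52 z [-0.  0. -1.] F [-0.2 -0.4  0.3] w 0.0 grip 0.0 t 25.8 j7 [ -3.  46.  57.  79. -39.  75. -44.]
 T [-8.77, 0.02, -0.07]  dr [-0.0, 0.0, -0.0]
 T [-8.76, 0.02, 4.83]  dr [-0.0, 0.0, -0.0]
[np.float64(0.5112252446122331), np.float64(-0.32186381634344335), 0.049]
```

View pics/s9.png

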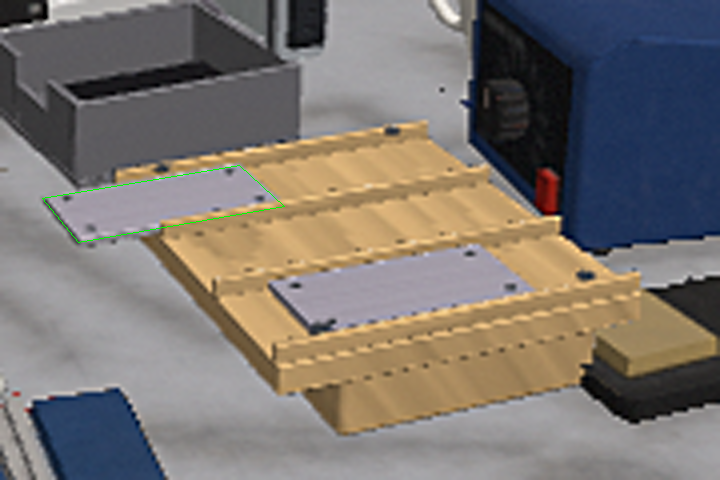

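Plate a lies as predicted (overlay fits), overhanging 34 mm. I grip its overhanging end.

Call:
{"op": "send_rows", "data": {"translation": [[-2,0,0],[-5,0,0],[-8,0,0],[-9,0,0],[-9,0,0],[-9,0,2],[-9,0,4],[-9,0,6],[-9,0,7],[-9,0,7.5]], "dr": [[0,0,0],[0,0,0],[0,0,0],[0,0,0],[0,0,0],[0,0,0],[0,0,0],[0,0,0],[0,0,0],[0,0,0]], "grip": [6.5,6.5,6.5,6.5,6.5,6.5,6.5,6.5,6.5,6.5]}}

```text
clock: 27.05
ee_pos: [0.4802, -0.3165, 0.2026]
tcp_rot: [[0.986, -0.166, -0.001], [-0.166, -0.986, 0.0], [-0.001, -0.0, -1.0]]
ft_force: [0.1, 0.2, -0.6]
width: 0.0651
grip_force: 0.0
```

Call:
{"op": "send_rows", "data": {"translation": [[0,0,0],[0,0,0],[0,0,0],[0,0,0],[0,0,0],[0,0,0],[0,0,0],[0,0,0],[0,0,0],[0,0,0]], "dr": [[0,0,0],[0,0,0],[0,0,0],[0,0,0],[0,0,0],[0,0,0],[0,0,0],[0,0,0],[0,0,0],[0,0,0]], "grip": [6.2,5.9,5.6,5.3,5,4.7,4.4,4.2,4,4]}}

```text
clock: 28.3
ee_pos: [0.4804, -0.3166, 0.2039]
tcp_rot: [[0.986, -0.165, 0.0], [-0.165, -0.986, 0.0], [0.0, -0.0, -1.0]]
ft_force: [-1.8, 0.6, 3.2]
width: 0.0431
grip_force: 60.4
```

Call:
{"op": "send_rows", "data": {"translation": [[0,0,0],[0,0,0],[0,0,-0.5],[0,0,-1.5],[0,0,-3],[0,0,-5],[0,0,-7],[0,0,-9],[0,0,-10],[0,0,-10]], "dr": [[0,0,0],[0,0,0],[0,0,0],[0,0,0],[0,0,0],[0,0,0],[0,0,0],[0,0,0],[0,0,0],[0,0,0]], "grip": [3,3,3,3,3,3,3,3,3,3]}}

```text
clock: 29.55
ee_pos: [0.4806, -0.3167, 0.3046]
tcp_rot: [[0.986, -0.165, 0.001], [-0.165, -0.986, -0.001], [0.002, 0.0, -1.0]]
ft_force: [0.2, 0.6, -0.8]
width: 0.0432
grip_force: 60.8
```

Run:
```python
from h import *
plan((case(-.031,0,.26),-95),(case(-.031,0,.182),-95))
i=read_camera("side")
cv2.imwrite("pics/s10.png",cv2.resize(i[130:290,220:460,::-1],None,fx=3,fy=3))
```

```text
at [ 0.4806 -0.3167  0.3046] yaw -99.5 z [ 0.001 -0.001 -1.   ] F [ 0.2  0.6 -0.8] w 0.0432 grip 60.8 t 29.6 j7 [ -8.  37.  62.  93. -34.  71. -40.]
 T [6.16, -18.15, 4.46]  dr [0.001, -0.002, -0.079]
 T [6.14, -18.16, 12.26]  dr [0.001, -0.002, -0.079]
```

Call:
{"op": "send_rows", "data": {"translation": [[0,-2,0],[0,-5,0],[0.5,-8,0],[1.5,-11,0],[3,-14,0],[4.5,-16.5,0],[5.6,-17.7,0],[6.15,-18.15,1],[6.15,-18.15,3],[6.15,-18.15,4.5]], "dr": [[0,0,0],[0,0,-0.01],[0,0,-0.03],[0,0,-0.05],[0,0,-0.07],[0,0,-0.079],[0,0,-0.079],[0,0,-0.079],[0,0,-0.079],[0,0,-0.079]], "grip": [3,3,3,3,3,3,3,3,3,3]}}

```text
clock: 30.85
ee_pos: [0.5697, -0.1487, 0.2565]
tcp_rot: [[0.996, -0.09, -0.003], [-0.09, -0.996, 0.0], [-0.003, 0.0, -1.0]]
ft_force: [0.6, 0.6, -1.2]
width: 0.0435
grip_force: 60.9
```

Run:
```python
from h import *
plan((case(-.0313,0,.22),-95),(case(-.0313,0,.1835),-95))
z=observe()["ee_pos"][2]-.157+.002
P=[box(case(0,0,0),CY,.09,.045,z)]
i=read_camera("side")[:,:,::-1]; j=read_camera("top")[:,:,::-1]
def c(im,n,x0,y0,x1,y1,s):
    q=cv2.resize(im[y0:y1,x0:x1],None,fx=s,fy=s,interpolation=cv2.INTER_CUBIC)
    for p in P: cv2.polylines(q,[((w2p(n,p)-[x0,y0]+.5)*s-.5).round().astype(int).reshape(-1,1,2)],True,(0,255,0),1)
    return q
cv2.imwrite("pics/b10.png",np.hstack([c(i,"side",270,130,400,270,3),c(j,"top",220,110,350,250,3)]))
```

```text
at [ 0.5697 -0.1487  0.2565] yaw -95.15 z [-0.003  0.    -1.   ] F [ 0.6  0.6 -1.2] w 0.0435 grip 60.9 t 30.9 j7 [-25.  41.  59.  93. -37.  68. -52.]
 T [0.14, -0.1, 3.65]  dr [0.0, 0.003, -0.003]
 T [0.15, -0.1, 7.3]  dr [0.0, 0.003, -0.003]
```

View pics/b10.png

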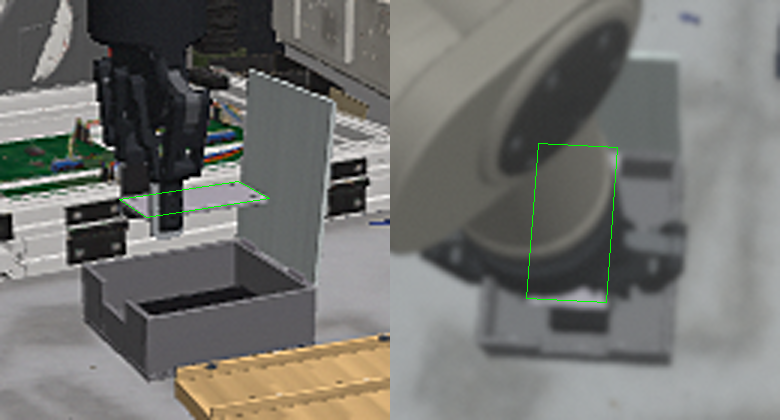

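Plate a is level and matches the prediction over the case. I lower and release it.

Call:
{"op": "send_rows", "data": {"translation": [[0.1,-0.1,0.5],[0.15,-0.1,2],[0.15,-0.1,3.5],[0.15,-0.1,5],[0.15,-0.1,6],[0.15,-0.1,6.6],[0.15,-0.1,7],[0.15,-0.1,7.2],[0.15,-0.1,7.3],[0.15,-0.1,7.3]], "dr": [[0,0,-0.003],[0,0,-0.003],[0,0,-0.003],[0,0,-0.003],[0,0,-0.003],[0,0,-0.003],[0,0,-0.003],[0,0,-0.003],[0,0,-0.003],[0,0,-0.003]], "grip": [3,3,3,3,3,3,3,3,3,3]}}

```text
clock: 32.2
ee_pos: [0.5727, -0.1469, 0.1859]
tcp_rot: [[0.996, -0.084, 0.0], [-0.084, -0.996, -0.0], [0.0, -0.0, -1.0]]
ft_force: [0.2, -0.2, -1.0]
width: 0.0432
grip_force: 60.9
```

Run:
```python
from h import *
plan((case(-.0313,0,.1835),-95))
```

```text
at [ 0.5727 -0.1469  0.1859] yaw -94.81 z [ 0. -0. -1.] F [ 0.2 -0.2 -1. ] w 0.0432 grip 60.9 t 32.2 j7 [-22.  46.  55.  96. -42.  61. -49.]
 T [-0.16, 0.12, 0.24]  dr [-0.0, -0.0, 0.003]
```

Call:
{"op": "send_rows", "data": {"translation": [[-0.1,0.1,0],[-0.16,0.12,0.1],[-0.16,0.12,0.15],[-0.16,0.12,0.2],[-0.16,0.12,0.24],[-0.16,0.12,0.27],[-0.16,0.12,0.3],[-0.16,0.12,0.3],[-0.16,0.12,0.3],[-0.16,0.12,0.3]], "dr": [[0,0,0.003],[0,0,0.003],[0,0,0.003],[0,0,0.003],[0,0,0.003],[0,0,0.003],[0,0,0.003],[0,0,0.003],[0,0,0.003],[0,0,0.003]], "grip": [3,3,3,3,3,3,3,3,3,3]}}

```text
clock: 33.45
ee_pos: [0.5709, -0.1479, 0.1831]
tcp_rot: [[0.996, -0.087, 0.0], [-0.087, -0.996, 0.0], [0.0, -0.0, -1.0]]
ft_force: [-2.4, 0.8, 5.2]
width: 0.0432
grip_force: 61.4
```

Contact is felt (5 N). I release, lift, and head for plate c.

Call:
{"op": "send_rows", "data": {"translation": [[0,0,-0.05],[0,0,-0.05],[0,0,-0.05],[0,0,-0.05],[0,0,-0.05],[0,0,-1],[0,0,-3],[0,0,-6],[0,0,-10],[0,0,-15]], "dr": [[0,0,0],[0,0,0],[0,0,0],[0,0,0],[0,0,0],[0,0,0],[0,0,0],[0,0,0],[0,0,0],[0,0,0]], "grip": [4.6,4.9,5.2,5.5,5.8,6,6,6,6,6]}}

```text
clock: 34.7
ee_pos: [0.5706, -0.1479, 0.3349]
tcp_rot: [[0.996, -0.088, 0.0], [-0.088, -0.996, 0.0], [0.0, -0.0, -1.0]]
ft_force: [0.4, -0.1, -0.4]
width: 0.0599
grip_force: 0.0
```

Run:
```python
from h import *
plan((stand(.053,-.053,.33),-99.5),(stand(.053,-.053,.2187),-99.5))
```

```text
at [ 0.5706 -0.1479  0.3349] yaw -95.02 z [ 0.  0. -1.] F [ 0.4 -0.1 -0.4] w 0.0599 grip 0.0 t 34.7 j7 [-26.  37.  62.  88. -33.  76. -55.]
 T [6.45, 29.33, 0.49]  dr [-0.0, -0.0, 0.078]
 T [6.45, 29.33, 11.62]  dr [-0.0, -0.0, 0.078]
```

Call:
{"op": "send_rows", "data": {"translation": [[0,2,0],[0,6,0],[0,11,0],[0,16,0],[0,21,0],[1,25,0],[3,28,0],[5,29.3,0],[6.4,29.3,0],[6.4,29.3,1]], "dr": [[0,0,0],[0,0,0.01],[0,0,0.02],[0,0,0.04],[0,0,0.06],[0,0,0.078],[0,0,0.078],[0,0,0.078],[0,0,0.078],[0,0,0.078]], "grip": [4,2,0,0,0,0,0,0,0,0]}}

```text
clock: 35.95
ee_pos: [0.61, -0.4455, 0.3244]
tcp_rot: [[0.987, -0.163, 0.002], [-0.163, -0.987, -0.003], [0.002, 0.003, -1.0]]
ft_force: [0.2, 0.2, -0.8]
width: 0.0002
grip_force: 0.0
```

Run:
```python
from h import *
plan((stand(.053,-.053,.2187),-99.5))
driver()
def det(n,z,x0,y0,x1,y1,g=None):
    im=read_camera(n).astype(int); m=np.zeros(im.shape[:2],np.uint8); s=im[y0:y1,x0:x1]; print(s.shape)
    return s
# plate a in case: lilac pixels
for n in("side","top"):
    im=read_camera(n).astype(int); d=im[...,2]-im[...,1]
    m=((d>10)&(im[...,2]>110)&(im[...,0]>im[...,1])).astype(np.uint8)
    k,l,st,c=cv2.connectedComponentsWithStats(m)
    for q in np.argsort(-st[:,4])[1:5]: print(n,st[q],c[q].round(1))
    print(w2p(n,box(case(0,0,0),CY,.09,.045,.028)).round(1).tolist())
```

```text
at [ 0.61   -0.4455  0.3244] yaw -99.35 z [ 0.002 -0.003 -1.   ] F [ 0.2  0.2 -0.8] w 0.0002 grip 0.0 t 36.0 j7 [ 13.  54.  55.  54. -41.  88. -45.]
 T [-0.11, 0.0, 10.57]  dr [0.003, -0.002, 0.003]
handle n 228 c [ 0.4493 -0.0479] yaw 72.0 ext -0.062 0.068
side [368 271  64  21 679] [399.  281.4]
side [314 223  43  12 214] [334.4 228.7]
side [ 52 153  21  10 126] [ 61.9 158. ]
side [ 74 151  20  10 119] [ 83.6 155.8]
[[348.9, 223.0], [358.9, 229.7], [319.2, 237.0], [310.4, 229.7]]
top [628 349   2   3   4] [628.5 350. ]
top [607 367   1   3   3] [607. 368.]
top [627 346   1   2   2] [627.  346.5]
top [622 267   1   1   1] [622. 267.]
[[273.7, 170.7], [297.9, 171.9], [294.7, 219.5], [270.1, 218.2]]
```

The driver has been knocked by about (+26, +35) mm. I'll put it back after the plates and push plate c now.

Call:
{"op": "send_rows", "data": {"translation": [[-0.1,0,1],[-0.1,0,3],[-0.1,0,5],[-0.1,0,7],[-0.1,0,8.5],[-0.1,0,9.5],[-0.1,0,10.1],[-0.1,0,10.4],[-0.1,0,10.5],[-0.1,0,10.5]], "dr": [[0,0,0.003],[0,0,0.003],[0,0,0.003],[0,0,0.003],[0,0,0.003],[0,0,0.003],[0,0,0.003],[0,0,0.003],[0,0,0.003],[0,0,0.003]], "grip": [0,0,0,0,0,0,0,0,0,0]}}

```text
clock: 37.35
ee_pos: [0.6083, -0.4454, 0.2188]
tcp_rot: [[0.986, -0.167, 0.001], [-0.167, -0.986, -0.001], [0.001, 0.001, -1.0]]
ft_force: [-0.3, 1.5, 3.7]
width: 0.0003
grip_force: 1.5
```

Call:
{"op": "send_rows", "data": {"translation": [[0,0,0],[0,0,0],[0,0,0],[0,0,0],[0,0,0],[0,0,0],[0,0,0],[0,0,0],[0,0,0],[0,0,0]], "dr": [[0,0,0],[0,0,0],[0,0,0],[0,0,0],[0,0,0],[0,0,0],[0,0,0],[0,0,0],[0,0,0],[0,0,0]], "grip": [0,0,0,0,0,0,0,0,0,0]}}

```text
clock: 38.6
ee_pos: [0.6083, -0.4454, 0.2187]
tcp_rot: [[0.986, -0.167, 0.001], [-0.167, -0.986, -0.001], [0.001, 0.001, -1.0]]
ft_force: [-1.3, 0.7, 5.6]
width: -0.0
grip_force: 2.7
```

Run:
```python
from h import *
plan((stand(.053,-.053,.2187),-99.5),(stand(-.008,-.053,.2187),-99.5))
```

```text
at [ 0.6083 -0.4454  0.2187] yaw -99.62 z [ 0.001 -0.001 -1.   ] F [-1.3  0.7  5.6] w -0.0 grip 2.7 t 38.6 j7 [ 12.  58.  53.  62. -44.  78. -42.]
 T [0.09, 0.02, 0.0]  dr [0.001, -0.001, -0.002]
 T [-6.01, 0.03, -0.0]  dr [0.001, -0.001, -0.002]
```

Call:
{"op": "send_rows", "data": {"translation": [[-0.4,0,-0.07],[-1.2,0,-0.07],[-2,0,-0.07],[-2.8,0,-0.07],[-3.6,0,-0.07],[-4.4,0,-0.07],[-5.1,0,-0.07],[-5.6,0,-0.07],[-5.9,0,-0.07],[-6.0,0,-0.07]], "dr": [[0,0,0],[0,0,0],[0,0,0],[0,0,0],[0,0,0],[0,0,0],[0,0,0],[0,0,0],[0,0,0],[0,0,0]], "grip": [0,0,0,0,0,0,0,0,0,0]}}

```text
clock: 39.85
ee_pos: [0.5491, -0.4352, 0.2187]
tcp_rot: [[0.986, -0.167, 0.001], [-0.167, -0.986, -0.001], [0.001, 0.0, -1.0]]
ft_force: [3.7, -0.3, 5.1]
width: -0.0
grip_force: 2.8
```

Call:
{"op": "send_rows", "data": {"translation": [[0,0,0],[0,0,0],[0.3,0,0],[0.3,0,-1],[0.3,0,-3],[0.3,0,-5],[0.3,0,-6],[0.3,0,-6],[0.3,0,-6],[0.3,0,-6]], "dr": [[0,0,0],[0,0,0],[0,0,0],[0,0,0],[0,0,0],[0,0,0],[0,0,0],[0,0,0],[0,0,0],[0,0,0]], "grip": [0,0,0,0,0,0,0,0,0,0]}}

```text
clock: 41.1
ee_pos: [0.5519, -0.4353, 0.2773]
tcp_rot: [[0.986, -0.167, -0.001], [-0.167, -0.986, 0.001], [-0.001, -0.001, -1.0]]
ft_force: [-0.6, 0.1, 0.7]
width: 0.0004
grip_force: 0.0
```

```bash
cat >> h.py <<'E'
def plates(n="side"):
    im=read_camera(n).astype(int); d=im[...,2]-im[...,1]
    m=((d>10)&(im[...,2]>110)&(im[...,0]>im[...,1])).astype(np.uint8)
    k,l,st,c=cv2.connectedComponentsWithStats(m); r=[]
    for q in range(1,k):
        if st[q,4]>150 and 200<c[q][1]<330:
            K=cv2.findContours((l==q).astype(np.uint8),0,1)[0]; K=max(K,key=len)[:,0].astype(float); r.append((c[q],st[q],K))
    return r
E
python3 - <<'E'
from h import *
plan((stand(-.0953,-.053,.2785),-99.5),(stand(-.0953,-.053,.2035),-99.5))
driver()
q=w2p("side",box(stand(-.064,-.053,0),SY,.09,.045,.049)); print(q.round(1).tolist())
for c,st,K in plates():
    print(c,st)
    if c[1]>240:
        w=p2w("side",K,.049)[:,:2]*1000; print(cv2.minAreaRect(w.astype(np.float32)), stand(-.064,-.053,0))
E
```

```text
at [ 0.5519 -0.4353  0.2773] yaw -99.64 z [-0.001  0.001 -1.   ] F [-0.6  0.1  0.7] w 0.0004 grip 0.0 t 41.1 j7 [  9.  51.  56.  70. -40.  79. -38.]
 T [-9.02, 0.1, -0.11]  dr [-0.001, 0.001, -0.002]
 T [-9.01, 0.11, 7.39]  dr [-0.001, 0.001, -0.002]
handle n 229 c [ 0.4492 -0.0478] yaw 72.0 ext -0.063 0.068
[[387.8, 277.0], [402.3, 290.3], [344.6, 301.8], [332.9, 287.3]]
[334.94736842 228.55023923] [314 223  43  12 209]
[365.27320955 288.57427056] [334 277  67  26 754]
((494.73089599609375, -426.2047424316406), (48.764705657958984, 89.57952880859375), 81.48682403564453) [np.float64(0.49373019839100124), np.float64(-0.4264100901063899), 0]
```

Plate c overhangs as planned. I grip it.

Call:
{"op": "send_rows", "data": {"translation": [[-2,0,0],[-5,0.1,0],[-8,0.1,0],[-9,0.1,0],[-9,0.1,0],[-9,0.1,2],[-9,0.1,4],[-9,0.1,6],[-9,0.1,7],[-9,0.1,7.4]], "dr": [[0,0,-0.002],[0,0,-0.002],[0,0,-0.002],[0,0,-0.002],[0,0,-0.002],[0,0,-0.002],[0,0,-0.002],[0,0,-0.002],[0,0,-0.002],[0,0,-0.002]], "grip": [6.5,6.5,6.5,6.5,6.5,6.5,6.5,6.5,6.5,6.5]}}

```text
clock: 42.45
ee_pos: [0.463, -0.4214, 0.2032]
tcp_rot: [[0.986, -0.165, -0.001], [-0.165, -0.986, 0.001], [-0.001, -0.001, -1.0]]
ft_force: [-0.1, -0.4, -1.1]
width: 0.0653
grip_force: 0.0
```

Call:
{"op": "send_rows", "data": {"translation": [[0,0,0],[0,0,0],[0,0,0],[0,0,0],[0,0,0],[0,0,0],[0,0,0],[0,0,0],[0,0,0],[0,0,0]], "dr": [[0,0,0],[0,0,0],[0,0,0],[0,0,0],[0,0,0],[0,0,0],[0,0,0],[0,0,0],[0,0,0],[0,0,0]], "grip": [6.2,5.9,5.6,5.3,5,4.7,4.4,4.2,4,4]}}

```text
clock: 43.7
ee_pos: [0.4631, -0.4216, 0.2046]
tcp_rot: [[0.986, -0.165, 0.0], [-0.165, -0.986, 0.0], [0.0, -0.0, -1.0]]
ft_force: [-1.7, 1.5, 3.3]
width: 0.0433
grip_force: 60.4
```

Call:
{"op": "send_rows", "data": {"translation": [[0,0,0],[0,0,0],[0,0,-0.5],[0,0,-1.5],[0,0,-3],[0,0,-5],[0,0,-7],[0,0,-9],[0,0,-10],[0,0,-10]], "dr": [[0,0,0],[0,0,0],[0,0,0],[0,0,0],[0,0,0],[0,0,0],[0,0,0],[0,0,0],[0,0,0],[0,0,0]], "grip": [3,3,3,3,3,3,3,3,3,3]}}

```text
clock: 44.95
ee_pos: [0.4632, -0.4218, 0.3054]
tcp_rot: [[0.986, -0.165, 0.001], [-0.165, -0.986, -0.001], [0.001, 0.001, -1.0]]
ft_force: [-0.8, -0.2, -1.3]
width: 0.0427
grip_force: 60.9
```

Run:
```python
from h import *
plan((case(-.0313,0,.26),-95),(case(-.0313,0,.1875),-95))
# where is plate a?
for c,st,K in plates():
    w=p2w("side",K,.028)[:,:2]; print(c,st,w.mean(0),w[w[:,0].argmin()],w[w[:,0].argmax()])
```

```text
at [ 0.4632 -0.4218  0.3054] yaw -99.51 z [ 0.001 -0.001 -1.   ] F [-0.8 -0.2 -1.3] w 0.0427 grip 60.9 t 45.0 j7 [  6.  42.  59.  84. -36.  75. -32.]
 T [6.1, -28.8, 4.52]  dr [0.001, -0.001, -0.079]
 T [6.09, -28.81, 11.77]  dr [0.001, -0.001, -0.079]
[382.75418994 223.02793296] [365 215  41  18 358] [ 0.70516086 -0.17400555] [ 0.65025156 -0.19523204] [ 0.75685346 -0.13852773]
```

Call:
{"op": "send_rows", "data": {"translation": [[0,-2,0],[0,-6,0],[0,-11,0],[0.5,-16,0],[2,-21,0],[4,-25,0],[5.5,-27.8,0],[6.1,-28.8,0],[6.1,-28.8,0],[6.1,-28.8,0]], "dr": [[0,0,0],[0,0,-0.01],[0,0,-0.02],[0,0,-0.03],[0,0,-0.05],[0,0,-0.079],[0,0,-0.079],[0,0,-0.079],[0,0,-0.079],[0,0,-0.079]], "grip": [3,3,3,3,3,3,3,3,3,3]}}

```text
clock: 46.25
ee_pos: [0.5696, -0.1498, 0.3044]
tcp_rot: [[0.996, -0.091, -0.001], [-0.091, -0.996, -0.001], [-0.001, 0.001, -1.0]]
ft_force: [0.8, -0.5, -0.5]
width: 0.043
grip_force: 61.0
```

Call:
{"op": "send_rows", "data": {"translation": [[0,0,1],[0,0,3],[0,0,5],[0,0,7],[0,0,8.5],[0,0,9.5],[0,0,10],[0,0,10],[0,0,10],[0,0,10]], "dr": [[0,0,0],[0,0,0],[0,0,0],[0,0,0],[0,0,0],[0,0,0],[0,0,0],[0,0,0],[0,0,0],[0,0,0]], "grip": [3,3,3,3,3,3,3,3,3,3]}}

```text
clock: 47.5
ee_pos: [0.5711, -0.1478, 0.2049]
tcp_rot: [[0.996, -0.087, 0.001], [-0.087, -0.996, -0.0], [0.001, 0.0, -1.0]]
ft_force: [-0.6, 0.0, -0.5]
width: 0.0428
grip_force: 61.0
```

Run:
```python
from h import *
plan(([.5709,-.1479,.1878],-95))
```

```text
at [ 0.5711 -0.1478  0.2049] yaw -94.99 z [ 0.001 -0.    -1.   ] F [-0.6  0.  -0.5] w 0.0428 grip 61.0 t 47.5 j7 [-23.  45.  56.  96. -41.  63. -50.]
 T [-0.02, 0.01, 1.71]  dr [0.0, -0.001, 0.0]
```

Position is spot on, so I lower the last 17 mm.

Call:
{"op": "send_rows", "data": {"translation": [[0,0,0.3],[0,0,0.7],[0,0,1.1],[0,0,1.4],[0,0,1.55],[0,0,1.65],[0,0,1.7],[0,0,1.75],[0,0,1.75],[0,0,1.75]], "dr": [[0,0,0],[0,0,0],[0,0,0],[0,0,0],[0,0,0],[0,0,0],[0,0,0],[0,0,0],[0,0,0],[0,0,0]], "grip": [3,3,3,3,3,3,3,3,3,3]}}

```text
clock: 48.75
ee_pos: [0.5721, -0.1492, 0.1942]
tcp_rot: [[0.996, -0.087, 0.007], [-0.087, -0.996, 0.001], [0.006, -0.002, -1.0]]
ft_force: [-9.4, 4.9, 36.2]
width: 0.043
grip_force: 79.1
```

The fingertips came down on plate a's edges: they reach about 10 mm below the held plate and both plates are the same width. I lift off and check plate a.

Call:
{"op": "send_rows", "data": {"translation": [[0,0,-1],[0,0,-2],[0,0,-4],[0,0,-7],[0,0,-10],[0,0,-11.5],[0,0,-11.5],[0,0,-11.5],[0,0,-11.5],[0,0,-11.5]], "dr": [[0,0,0],[0,0,0],[0,0,0],[0,0,0],[0,0,0],[0,0,0],[0,0,0],[0,0,0],[0,0,0],[0,0,0]], "grip": [3,3,3,3,3,3,3,3,3,3]}}

```text
clock: 50.0
ee_pos: [0.5707, -0.1475, 0.301]
tcp_rot: [[0.996, -0.087, -0.002], [-0.087, -0.996, 0.0], [-0.002, -0.0, -1.0]]
ft_force: [-0.8, 0.5, -1.4]
width: 0.0432
grip_force: 75.2
```

Run:
```python
from h import *
plan(([.4631,-.4216,.305],-99.5),([.4631,-.4216,.2046],-99.5))
for c,st,K in plates(): print(c,st)
z=observe()["ee_pos"][2]-.1575+.002
P=[box(case(0,0,0),CY,.09,.045,z),box(case(0,0,0),CY,.09,.045,.028)]
crop("side",270,100,400,260,3.7,"s11.png",P)
```

```text
at [ 0.5707 -0.1475  0.301 ] yaw -95.0 z [-0.002  0.    -1.   ] F [-0.8  0.5 -1.4] w 0.0432 grip 75.2 t 50.0 j7 [-26.  39.  61.  90. -35.  72. -54.]
 T [-8.33, 28.25, -0.39]  dr [-0.0, 0.002, 0.079]
 T [-8.32, 28.25, 9.65]  dr [-0.0, 0.002, 0.079]
```

View pics/s11.png

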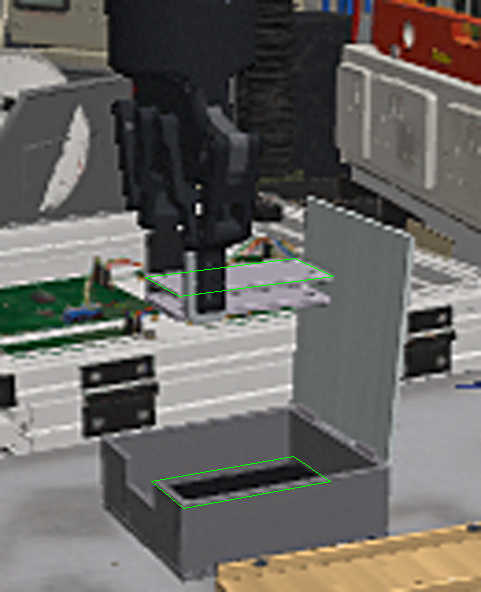

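The lower plate a is now held between the fingertips too, squarely below c. I lower both until a rests on the block, then open just slightly so c slides down guided by the fingers.

Call:
{"op": "send_rows", "data": {"translation": [[0,0,1],[0,0,3],[0,0,5],[0,0,7],[0,0,8.5],[0,0,9.3],[0,0,9.7],[0,0,10],[0,0,10],[0,0,10]], "dr": [[0,0,0],[0,0,0],[0,0,0],[0,0,0],[0,0,0],[0,0,0],[0,0,0],[0,0,0],[0,0,0],[0,0,0]], "grip": [3,3,3,3,3,3,3,3,3,3]}}

```text
clock: 51.35
ee_pos: [0.5711, -0.1477, 0.2023]
tcp_rot: [[0.996, -0.087, 0.001], [-0.087, -0.996, -0.0], [0.001, 0.0, -1.0]]
ft_force: [-0.2, -1.0, -1.8]
width: 0.0431
grip_force: 75.2
```

Call:
{"op": "send_rows", "data": {"translation": [[0,0,0.1],[0,0,0.15],[0,0,0.2],[0,0,0.25],[0,0,0.3],[0,0,0.35],[0,0,0.35],[0,0,0.35],[0,0,0.35],[0,0,0.35]], "dr": [[0,0,0],[0,0,0],[0,0,0],[0,0,0],[0,0,0],[0,0,0],[0,0,0],[0,0,0],[0,0,0],[0,0,0]], "grip": [3,3,3,3,3,3,3,3,3,3]}}

```text
clock: 52.6
ee_pos: [0.5709, -0.1477, 0.1983]
tcp_rot: [[0.996, -0.087, 0.0], [-0.087, -0.996, -0.0], [0.0, 0.0, -1.0]]
ft_force: [-0.1, -0.1, -1.6]
width: 0.043
grip_force: 75.2
```

Run:
```python
from h import *
plan(([.5709,-.1479,.195],-95))
```

```text
at [ 0.5709 -0.1477  0.1983] yaw -94.99 z [ 0. -0. -1.] F [-0.1 -0.1 -1.6] w 0.043 grip 75.2 t 52.6 j7 [-23.  45.  56.  96. -41.  62. -49.]
 T [0.0, 0.02, 0.33]  dr [0.0, -0.0, 0.0]
```

Call:
{"op": "send_rows", "data": {"translation": [[0,0,0.1],[0,0,0.15],[0,0,0.2],[0,0,0.25],[0,0,0.3],[0,0,0.35],[0,0,0.35],[0,0,0.35],[0,0,0.35],[0,0,0.35]], "dr": [[0,0,0],[0,0,0],[0,0,0],[0,0,0],[0,0,0],[0,0,0],[0,0,0],[0,0,0],[0,0,0],[0,0,0]], "grip": [3,3,3,3,3,3,3,3,3,3]}}

```text
clock: 53.85
ee_pos: [0.5709, -0.1477, 0.1949]
tcp_rot: [[0.996, -0.087, 0.0], [-0.087, -0.996, -0.0], [0.0, 0.0, -1.0]]
ft_force: [-0.9, 0.1, -0.1]
width: 0.043
grip_force: 75.2
```

Call:
{"op": "send_rows", "data": {"translation": [[0,0,0.05],[0,0,0.08],[0,0,0.11],[0,0,0.14],[0,0,0.17],[0,0,0.2],[0,0,0.2],[0,0,0.2],[0,0,0.2],[0,0,0.2]], "dr": [[0,0,0],[0,0,0],[0,0,0],[0,0,0],[0,0,0],[0,0,0],[0,0,0],[0,0,0],[0,0,0],[0,0,0]], "grip": [3,3,3,3,3,3,3,3,3,3]}}

```text
clock: 55.1
ee_pos: [0.5709, -0.1478, 0.1944]
tcp_rot: [[0.996, -0.087, 0.001], [-0.087, -0.996, 0.001], [0.0, -0.001, -1.0]]
ft_force: [-3.6, 1.7, 10.8]
width: 0.0431
grip_force: 76.4
```

Call:
{"op": "send_rows", "data": {"translation": [[0,0,-0.05],[0,0,-0.05],[0,0,-0.05],[0,0,-0.05],[0,0,-0.05],[0,0,-0.05],[0,0,-0.05],[0,0,-0.05],[0,0,-0.05],[0,0,-0.05]], "dr": [[0,0,0],[0,0,0],[0,0,0],[0,0,0],[0,0,0],[0,0,0],[0,0,0],[0,0,0],[0,0,0],[0,0,0]], "grip": [4.35,4.4,4.45,4.5,4.55,4.6,4.65,4.7,4.7,4.7]}}

```text
clock: 56.35
ee_pos: [0.5709, -0.1476, 0.1934]
tcp_rot: [[0.996, -0.087, 0.0], [-0.087, -0.996, -0.0], [0.0, 0.0, -1.0]]
ft_force: [-0.2, -0.5, -0.7]
width: 0.0471
grip_force: 0.0
```

Run:
```python
from h import *
plan(([.5709,-.1479,.195],-95))
for c,st,K in plates(): print(c,st)
print(w2p("side",box(case(0,0,0),CY,.09,.045,.032)).round(1).tolist())
```

```text
at [ 0.5709 -0.1476  0.1934] yaw -94.99 z [ 0. -0. -1.] F [-0.2 -0.5 -0.7] w 0.0471 grip 0.0 t 56.4 j7 [-23.  45.  56.  96. -42.  62. -49.]
 T [-0.0, 0.03, -0.16]  dr [0.0, -0.0, 0.0]
[[348.9, 221.2], [358.9, 227.9], [319.1, 235.2], [310.3, 228.0]]
```

Call:
{"op": "send_rows", "data": {"translation": [[0,0,0],[0,0,0],[0,0,0.1],[0,0,0.2],[0,0,0.3],[0,0,0.4],[0,0,0.5],[0,0,0.5],[0,0,0.5],[0,0,0.5]], "dr": [[0,0,0],[0,0,0],[0,0,0],[0,0,0],[0,0,0],[0,0,0],[0,0,0],[0,0,0],[0,0,0],[0,0,0]], "grip": [4.9,5.1,5.2,5.2,5.2,5.2,5.2,5.2,5.2,5.2]}}

```text
clock: 57.65
ee_pos: [0.5709, -0.1477, 0.1884]
tcp_rot: [[0.996, -0.087, 0.0], [-0.087, -0.996, -0.0], [0.0, 0.0, -1.0]]
ft_force: [-0.5, -0.0, 0.0]
width: 0.0521
grip_force: 0.0
```

Call:
{"op": "send_rows", "data": {"translation": [[0,0,0],[0,0,0],[0,0,0],[0,0,0],[0,0,0],[0,0,0],[0,0,0],[0,0,0],[0,0,0],[0,0,0]], "dr": [[0,0,0],[0,0,0],[0,0,0],[0,0,0],[0,0,0],[0,0,0],[0,0,0],[0,0,0],[0,0,0],[0,0,0]], "grip": [5,4.8,4.6,4.5,4.4,4.3,4.2,4.2,4.2,4.2]}}

```text
clock: 58.9
ee_pos: [0.571, -0.1478, 0.1887]
tcp_rot: [[0.996, -0.087, 0.0], [-0.087, -0.996, -0.0], [0.0, 0.0, -1.0]]
ft_force: [-1.4, 1.4, 5.4]
width: 0.0435
grip_force: 61.1
```

Call:
{"op": "send_rows", "data": {"translation": [[0,0,0],[0,0,0],[0,0,0],[0,0,0],[0,0,-1],[0,0,-3],[0,0,-6],[0,0,-9],[0,0,-12],[0,0,-15]], "dr": [[0,0,0],[0,0,0],[0,0,0],[0,0,0],[0,0,0],[0,0,0],[0,0,0],[0,0,0],[0,0,0],[0,0,0]], "grip": [4.5,4.9,5.4,6,6,6,6,6,6,6]}}

```text
clock: 60.15
ee_pos: [0.5707, -0.148, 0.3411]
tcp_rot: [[0.996, -0.088, 0.002], [-0.088, -0.996, -0.001], [0.002, 0.0, -1.0]]
ft_force: [-0.5, 0.6, 0.4]
width: 0.0603
grip_force: 0.0
```

Run:
```python
from h import *
plan(([.44,-.25,.33],-95))
driver()
for c,st,K in plates(): print(c,st)
```

```text
at [ 0.5707 -0.148   0.3411] yaw -95.02 z [ 0.002 -0.001 -1.   ] F [-0.5  0.6  0.4] w 0.0603 grip 0.0 t 60.1 j7 [-27.  37.  63.  87. -33.  76. -55.]
 T [-12.13, 11.3, 1.09]  dr [0.0, -0.002, -0.0]
handle n 227 c [ 0.4493 -0.0475] yaw 71.9 ext -0.063 0.068
[334.57768924 227.77689243] [315 222  44  13 251]
```

The stack sits in the case. Now I fetch the displaced driver.

Run:
```python
from h import *
plan(([.4508,-.0445,.30],-16.8),([.45,-.10,.30],-16.8))
```

```text
at [ 0.5716 -0.1492  0.3437] yaw -95.02 z [ 0.009 -0.003 -1.   ] F [ 1.1 -1.4  1. ] w 0.0603 grip 0.0 t 60.2 j7 [-27.  36.  63.  87. -33.  76. -55.]
 T [-12.99, -9.39, 4.23]  dr [0.008, -0.006, -1.365]
 T [-12.59, -3.85, 4.25]  dr [0.008, -0.006, -1.365]
```

Call:
{"op": "send_rows", "data": {"translation": [[-2,0,0],[-4,-1,0],[-6,-2,0],[-8,-3,0],[-10,-4,0],[-11,-5,0],[-12,-6,0],[-13,-7,1],[-13,-8,3],[-13,-9,4]], "dr": [[0,0,-0.1],[0,0,-0.25],[0,0,-0.4],[0,0,-0.55],[0,0,-0.7],[0,0,-0.86],[0,0,-1.02],[0,0,-1.18],[0,0,-1.3],[0,0,-1.365]], "grip": [6,6,6,6,6,6,6,6,6,6]}}

```text
clock: 61.5
ee_pos: [0.4484, -0.0465, 0.2976]
tcp_rot: [[0.287, 0.958, -0.001], [0.958, -0.287, 0.001], [0.0, -0.001, -1.0]]
ft_force: [0.1, -0.2, -0.0]
width: 0.0601
grip_force: 0.0
```

Run:
```python
from h import *
import time
driver()
plan(([.4508,-.0445,.179],-16.8))
def topred(im):
    im=im.astype(int); m=((im[...,0]>im[...,2]+60)&(im[...,1]<90)).astype(np.uint8); m[:240]=0;m[335:]=0;m[:,:140]=0;m[:,300:]=0
    v,u=np.nonzero(m)
    if len(u)<10: print("none"); return
    w=p2w("top",np.c_[u,v],.016)[:,:2]; c=w.mean(0); e=np.linalg.svd(w-c)[2][0]; e*=np.sign(e[1]); t=(w-c)@e
    print("top n",len(u),c.round(4),np.degrees(np.arctan2(e[1],e[0])).round(1),t.min().round(3),t.max().round(3), "end",(c+t.min()*e).round(4))
topred(read_camera("top")); topred(cv2.imread("pics/top0.png")[:,:,::-1])
im=read_camera("top"); cv2.imwrite("pics/t12.png",im[:,:,::-1])
# plate stack in top: local contrast
P=w2p("top",box(case(0,0,0),CY,.09,.045,.032)); print(P.round(1).tolist())
for v in range(166,226,3): print(v,im[v,262:308:3].astype(int).mean(1).round().astype(int).tolist())
```

```text
handle n 227 c [ 0.4492 -0.0479] yaw 72.0 ext -0.062 0.068
at [ 0.4482 -0.0448  0.2966] yaw -16.5 z [-0.003  0.002 -1.   ] F [-0.8  2.  -0.3] w 0.06 grip 0.0 t 61.5 j7 [-39.  16.  51. 112. -14.  59.   2.]
 T [0.1, 0.28, 11.76]  dr [-0.004, -0.001, 0.005]
top n 443 [ 0.4469 -0.0567] 72.5 -0.036 0.034 end [ 0.4361 -0.0909]
top n 605 [ 0.4147 -0.091 ] 74.7 -0.048 0.051 end [ 0.402  -0.1377]
[[273.4, 170.1], [297.8, 171.3], [294.5, 219.1], [269.8, 217.8]]
166 [81, 78, 77, 75, 74, 72, 72, 71, 73, 70, 71, 72, 71, 72, 71, 72]
169 [121, 120, 119, 119, 122, 125, 119, 115, 111, 109, 108, 103, 103, 96, 94, 91]
172 [122, 123, 123, 124, 155, 162, 167, 167, 166, 168, 163, 162, 138, 122, 121, 122]
175 [124, 123, 123, 125, 166, 143, 170, 171, 171, 172, 153, 162, 148, 123, 122, 121]
178 [123, 122, 123, 123, 169, 171, 172, 171, 171, 172, 170, 170, 142, 123, 121, 122]
181 [123, 124, 123, 122, 166, 170, 172, 171, 172, 172, 173, 172, 131, 122, 123, 122]
184 [123, 122, 123, 126, 167, 170, 172, 172, 171, 172, 172, 173, 133, 122, 122, 121]
187 [122, 123, 122, 131, 170, 171, 172, 171, 171, 172, 172, 174, 129
[... 334 characters left out ...]
6, 122, 122, 122, 123]
202 [123, 123, 122, 152, 170, 170, 170, 170, 172, 171, 173, 169, 123, 122, 123, 124]
205 [122, 122, 122, 153, 169, 168, 170, 170, 172, 170, 172, 154, 123, 122, 123, 123]
208 [122, 122, 123, 148, 169, 169, 171, 170, 171, 170, 172, 146, 123, 122, 123, 122]
211 [121, 122, 123, 155, 166, 170, 169, 170, 172, 170, 171, 150, 122, 122, 123, 124]
214 [123, 123, 123, 162, 142, 169, 169, 171, 171, 158, 156, 146, 123, 124, 123, 124]
217 [123, 122, 122, 159, 167, 163, 161, 162, 166, 168, 171, 142, 124, 122, 122, 124]
220 [122, 122, 121, 123, 104, 90, 92, 102, 116, 125, 129, 125, 124, 123, 122, 122]
223 [124, 120, 117, 118, 121, 121, 121, 123, 123, 120, 118, 124, 125, 122, 121, 121]
```

The stack shows squarely in the top view, rows 171–218 as predicted. I fit it, and grip the driver.

Call:
{"op": "send_rows", "data": {"translation": [[0,0.1,0],[0,0.2,0],[0,0.2,0],[0,0.2,2],[0,0.2,4],[0,0.2,5],[0,0.2,5],[0,0.2,5],[0,0.2,5],[0,0.2,5]], "dr": [[0,0,0],[0,0,0.002],[0,0,0.002],[0,0,0.002],[0,0,0.002],[0,0,0.002],[0,0,0.002],[0,0,0.002],[0,0,0.002],[0,0,0.002]], "grip": [6,6,6,6,6,6,6,6,6,6]}}

```text
clock: 62.9
ee_pos: [0.4513, -0.0472, 0.2488]
tcp_rot: [[0.291, 0.957, 0.001], [0.957, -0.291, 0.0], [0.001, 0.001, -1.0]]
ft_force: [0.1, 0.2, 0.4]
width: 0.0598
grip_force: 0.0
```

Run:
```python
from h import *
plan(([.4506,-.045,.1793],-16.8))
im=cv2.cvtColor(read_camera("top"),cv2.COLOR_RGB2GRAY)[160:230,255:312]
m=(cv2.resize(im,None,fx=4,fy=4,interpolation=cv2.INTER_CUBIC)>146).astype(np.uint8)
k,l,st,c=cv2.connectedComponentsWithStats(m)
for q in range(1,k):
    if st[q,4]>3000:
        K=max(cv2.findContours((l==q).astype(np.uint8),0,1)[0],key=len)[:,0].astype(float); K=(K+.5)/4-.5+[255,160]
        print(st[q],cv2.minAreaRect((p2w("top",K,.032)[:,:2]*1000).astype(np.float32)))
```

```text
at [ 0.4513 -0.0472  0.2488] yaw -16.89 z [ 0.001  0.    -1.   ] F [0.1 0.2 0.4] w 0.0598 grip 0.0 t 62.9 j7 [-36.  21.  49. 115. -20.  53.   6.]
 T [0.19, -0.14, 6.95]  dr [0.001, -0.001, -0.002]
[   62    43   112   196 18401] ((601.9814453125, -150.77627563476562), (46.25228500366211, 90.57565307617188), 84.92544555664062)
```

Call:
{"op": "send_rows", "data": {"translation": [[0.1,-0.1,1],[0.2,-0.15,2.5],[0.2,-0.15,4],[0.2,-0.15,5.5],[0.2,-0.15,6.4],[0.2,-0.15,6.8],[0.2,-0.15,6.95],[0.2,-0.15,6.95],[0.2,-0.15,6.95],[0.2,-0.15,6.95]], "dr": [[0,0,0],[0,0,0],[0,0,0],[0,0,0],[0,0,0],[0,0,0],[0,0,0],[0,0,0],[0,0,0],[0,0,0]], "grip": [6,6,6,6,6,6,6,6,6,6]}}

```text
clock: 64.2
ee_pos: [0.4504, -0.0449, 0.1791]
tcp_rot: [[0.291, 0.957, 0.001], [0.957, -0.291, 0.0], [0.0, 0.001, -1.0]]
ft_force: [-0.8, 0.1, 0.7]
width: 0.0599
grip_force: 0.0
```

Call:
{"op": "send_rows", "data": {"translation": [[0,0,0],[0,0,0],[0,0,0],[0,0,0],[0,0,0],[0,0,0],[0,0,0],[0,0,0],[0,0,0],[0,0,0]], "dr": [[0,0,0],[0,0,0],[0,0,0],[0,0,0],[0,0,0],[0,0,0],[0,0,0],[0,0,0],[0,0,0],[0,0,0]], "grip": [5,4.5,4,3.5,3,2.6,2.3,2,1.5,1]}}

```text
clock: 65.45
ee_pos: [0.4504, -0.045, 0.179]
tcp_rot: [[0.291, 0.957, 0.0], [0.957, -0.291, 0.0], [0.0, 0.0, -1.0]]
ft_force: [0.0, -0.0, 4.4]
width: 0.0223
grip_force: 59.2
```

Call:
{"op": "send_rows", "data": {"translation": [[0,0,0],[0,0,0],[0,0,-0.5],[0,0,-1.5],[0,0,-3],[0,0,-3],[0,0,-3],[0,0,-3],[0,0,-3],[0,0,-3]], "dr": [[0,0,0],[0,0,0],[0,0,0],[0,0,0],[0,0,0],[0,0,0],[0,0,0],[0,0,0],[0,0,0],[0,0,0]], "grip": [1,1,1,1,1,1,1,1,1,1]}}

```text
clock: 66.7
ee_pos: [0.4502, -0.0449, 0.2086]
tcp_rot: [[0.291, 0.957, -0.0], [0.957, -0.291, -0.0], [-0.0, -0.0, -1.0]]
ft_force: [-0.3, 0.5, -1.0]
width: 0.0221
grip_force: 58.7
```

Run:
```python
from h import *
plan(([.422,-.0805,.1795],-17.2))
```

```text
at [ 0.4502 -0.0449  0.2086] yaw -16.9 z [-0. -0. -1.] F [-0.3  0.5 -1. ] w 0.0221 grip 58.7 t 66.7 j7 [-33.  25.  46. 117. -24.  48.  10.]
 T [-4.23, -1.66, 2.91]  dr [-0.0, 0.0, 0.005]
```

Call:
{"op": "send_rows", "data": {"translation": [[-1.4,-0.5,0],[-2.8,-1.1,0],[-4.2,-1.65,0],[-4.2,-1.65,0],[-4.2,-1.65,1],[-4.2,-1.65,2],[-4.2,-1.65,2.6],[-4.2,-1.65,2.85],[-4.2,-1.65,2.9],[-4.2,-1.65,2.9]], "dr": [[0,0,0],[0,0,0.005],[0,0,0.005],[0,0,0.005],[0,0,0.005],[0,0,0.005],[0,0,0.005],[0,0,0.005],[0,0,0.005],[0,0,0.005]], "grip": [1,1,1,1,1,1,1,1,1,1]}}

```text
clock: 67.95
ee_pos: [0.4224, -0.0803, 0.18]
tcp_rot: [[0.295, 0.955, 0.0], [0.955, -0.295, -0.0], [0.0, 0.0, -1.0]]
ft_force: [1.1, -0.2, -0.6]
width: 0.0226
grip_force: 58.7
```

Call:
{"op": "send_rows", "data": {"translation": [[0,0,0],[0,0,0],[0,0,0],[0,0,0],[0,0,0],[0,0,0],[0,0,0],[0,0,-1],[0,0,-3],[0,0,-5]], "dr": [[0,0,0],[0,0,0],[0,0,0],[0,0,0],[0,0,0],[0,0,0],[0,0,0],[0,0,0],[0,0,0],[0,0,0]], "grip": [2.5,3,3.5,4,4.5,5,5.5,6,6,6]}}

```text
clock: 69.2
ee_pos: [0.4223, -0.0804, 0.2309]
tcp_rot: [[0.296, 0.955, 0.0], [0.955, -0.296, -0.0], [-0.0, 0.0, -1.0]]
ft_force: [0.5, -0.6, -0.4]
width: 0.0596
grip_force: 0.0
```

Run:
```python
from h import *
driver()
plan(([.422,-.0805,.35],-95),(case(.1,.0,.345),-95),(case(.16,.0,.345),-95),(case(.12,.0,.3),-95))
for x in(.1,.12,.14,.16): print(x,np.hypot(*case(x,0,0)[:2]))
```

```text
handle n 250 c [ 0.4221 -0.0835] yaw 71.7 ext -0.061 0.069
at [ 0.4235 -0.081   0.2329] yaw -17.23 z [ 0.005  0.    -1.   ] F [ 1.2 -0.   1.7] w 0.0599 grip 0.0 t 69.2 j7 [-32.  20.  49. 119. -20.  49.  11.]
 T [0.02, -0.1, -11.71]  dr [0.003, -0.004, 1.357]
 T [0.78, 28.96, -11.07]  dr [0.003, -0.004, 1.357]
 T [2.05, 34.82, -11.04]  dr [0.003, -0.004, 1.357]
 T [1.2, 30.89, -6.56]  dr [0.003, -0.004, 1.357]
0.1 0.7196749407960022
0.12 0.7394953579919722
0.14 0.7593251929006577
0.16 0.7791637264757433
```

The driver is back in the middle. Now I go over and behind the cover with closed fingers.

Call:
{"op": "send_rows", "data": {"translation": [[0,0,-3],[0,0,-7],[0,0,-11],[0,1,-14.5],[0,3,-14.5],[0,5,-14.5],[0,8,-14.5],[0,11,-14.5],[0,14,-14.5],[0,16,-14.5]], "dr": [[0,0,0.1],[0,0,0.25],[0,0,0.4],[0,0,0.56],[0,0,0.72],[0,0,0.88],[0,0,1.04],[0,0,1.2],[0,0,1.3],[0,0,1.357]], "grip": [4,2,0,0,0,0,0,0,0,0]}}

```text
clock: 70.5
ee_pos: [0.5763, -0.1276, 0.3743]
tcp_rot: [[0.996, -0.088, -0.001], [-0.088, -0.996, -0.001], [-0.001, 0.001, -1.0]]
ft_force: [-0.1, -0.3, 0.5]
width: 0.0001
grip_force: 0.0
```

Run:
```python
from h import *
plan((case(.1,.0,.375),-95),(case(.1,.0,.309),-95))
driver(); print(p2w("top",[(300,95),(272,85)],.09).round(3))
```

```text
at [ 0.5763 -0.1276  0.3743] yaw -95.03 z [-0.001 -0.001 -1.   ] F [-0.1 -0.3  0.5] w 0.0001 grip 0.0 t 70.5 j7 [-29.  35.  64.  84. -32.  80. -58.]
 T [12.78, 2.06, -0.07]  dr [0.001, 0.001, -0.0]
 T [12.78, 2.05, 6.53]  dr [0.001, 0.001, -0.0]
handle n 249 c [ 0.4222 -0.0834] yaw 71.8 ext -0.061 0.069
[[ 0.766 -0.187  0.09 ]
 [ 0.787 -0.138  0.09 ]]
```

Call:
{"op": "send_rows", "data": {"translation": [[2,0.5,0],[5,1,0],[8,1.5,0],[11,2,0],[12.8,2,0],[12.8,2,0],[12.8,2,1],[12.8,2,3],[12.8,2,5],[12.8,2,6.5]], "dr": [[0,0,0],[0,0,0],[0,0,0],[0,0,0],[0,0,0],[0,0,0],[0,0,0],[0,0,0],[0,0,0],[0,0,0]], "grip": [0,0,0,0,0,0,0,0,0,0]}}

```text
clock: 71.8
ee_pos: [0.7004, -0.1579, 0.3082]
tcp_rot: [[0.996, -0.086, -0.001], [-0.086, -0.996, 0.001], [-0.002, -0.001, -1.0]]
ft_force: [0.1, -0.7, 0.5]
width: -0.0
grip_force: 0.0
```

Run:
```python
from h import *
W=[]
for t in [1.6,1.5,1.4,1.3,1.2,1.1,1.0,.9,.8,.7,.6,.5,.4,.3,.2,.1,.05,0,-.01]:
    W.append((case(.062-.095*np.cos(t)+.002*np.sin(t)+.011,0,.046+.095*np.sin(t)+.002*np.cos(t)+.1735),-95))
plan(*W)
```

```text
at [ 0.7004 -0.1579  0.3082] yaw -94.94 z [-0.001  0.001 -1.   ] F [ 0.1 -0.7  0.5] w -0.0 grip 0.0 t 71.8 j7 [-15.  51.  57.  65. -41.  83. -60.]
 T [-2.07, 0.12, -0.62]  dr [-0.001, 0.002, 0.001]
 T [-3.02, 0.12, -0.62]  dr [-0.001, 0.002, 0.001]
 T [-3.96, 0.12, -0.52]  dr [-0.001, 0.002, 0.001]
 T [-4.89, 0.12, -0.33]  dr [-0.001, 0.002, 0.001]
 T [-5.8, 0.12, -0.05]  dr [-0.001, 0.002, 0.001]
 T [-6.67, 0.12, 0.32]  dr [-0.001, 0.002, 0.001]
 T [-7.51, 0.12, 0.78]  dr [-0.001, 0.002, 0.001]
 T [-8.29, 0.12, 1.31]  dr [-0.001, 0.002, 0.001]
 T [-9.02, 0.12, 1.93]  dr [-0.001, 0.002, 0.001]
 T [-9.68, 0.12, 2.61]  dr [-0.001, 0.002, 0.001]
 T [-10.27, 0.12, 3.35]  dr [-0.001, 0.002, 0.001]
 T [-10.78, 0.12, 4.15]  dr [-0.001, 0.002, 0.001]
 T [-11.21, 0.12, 5.0]  dr [-0.001, 0.002, 0.001]
 T [-11.55, 0.12, 5.89]  dr [-0.001, 0.002, 0.001]
 T [-11.8, 0.12, 6.8]  dr [-0.001, 0.002, 0.001]
 T [-11.96, 0.12, 7.74]  dr [-0.001, 0.002, 0.001]
 T [-12.01, 0.12, 8.21]  dr [-0.001, 0.002, 0.001]
 T [-12.03, 0.12, 8.69]  dr [-0.001, 0.002, 0.001]
 T [-12.03, 0.12, 8.78]  dr [-0.001, 0.002, 0.001]
```

Call:
{"op": "send_rows", "data": {"translation": [[-1,0.1,-0.3],[-2,0.1,-0.6],[-2.6,0.1,-0.6],[-3.3,0.1,-0.6],[-4,0.1,-0.5],[-4.7,0.1,-0.35],[-5.4,0.1,-0.15],[-6.1,0.1,0.1],[-6.8,0.1,0.4],[-7.5,0.1,0.8]], "dr": [[0,0,0],[0,0,0],[0,0,0],[0,0,0],[0,0,0],[0,0,0],[0,0,0],[0,0,0],[0,0,0],[0,0,0]], "grip": [0,0,0,0,0,0,0,0,0,0]}}

```text
clock: 73.05
ee_pos: [0.6256, -0.1529, 0.3015]
tcp_rot: [[0.996, -0.086, -0.0], [-0.086, -0.996, 0.0], [-0.0, -0.0, -1.0]]
ft_force: [0.7, -0.4, 1.1]
width: 0.0001
grip_force: 0.5
```

Call:
{"op": "send_rows", "data": {"translation": [[-0.6,0,0.4],[-1.1,0,0.8],[-1.5,0,1.15],[-1.9,0,1.5],[-2.2,0,1.85],[-2.5,0,2.2],[-2.75,0,2.55],[-3,0,2.9],[-3.25,0,3.3],[-3.4,0,3.6]], "dr": [[0,0,0],[0,0,0],[0,0,0],[0,0,0],[0,0,0],[0,0,0],[0,0,0],[0,0,0],[0,0,0],[0,0,0]], "grip": [0,0,0,0,0,0,0,0,0,0]}}

```text
clock: 74.3
ee_pos: [0.592, -0.1501, 0.2655]
tcp_rot: [[0.996, -0.086, -0.0], [-0.086, -0.996, 0.0], [-0.0, -0.0, -1.0]]
ft_force: [-0.9, -0.3, 1.3]
width: 0.0
grip_force: 0.4
```

Call:
{"op": "send_rows", "data": {"translation": [[-0.2,0,0.4],[-0.4,0,0.8],[-0.55,0,1.2],[-0.7,0,1.6],[-0.8,0,2],[-0.9,0,2.4],[-1,0,2.8],[-1.05,0,3.1],[-1.1,0,3.4],[-1.1,0,3.5]], "dr": [[0,0,0],[0,0,0],[0,0,0],[0,0,0],[0,0,0],[0,0,0],[0,0,0],[0,0,0],[0,0,0],[0,0,0]], "grip": [0,0,0,0,0,0,0,0,0,0]}}

```text
clock: 75.55
ee_pos: [0.5812, -0.1492, 0.2306]
tcp_rot: [[0.996, -0.086, -0.0], [-0.086, -0.996, 0.0], [-0.0, -0.0, -1.0]]
ft_force: [0.1, -0.4, 1.6]
width: 0.0003
grip_force: 0.3
```

Run:
```python
from h import *
plan((case(-.022,0,.2215),-95))
```

```text
at [ 0.5812 -0.1492  0.2306] yaw -94.94 z [-0.  0. -1.] F [ 0.1 -0.4  1.6] w 0.0003 grip 0.3 t 75.5 j7 [-24.  44.  58.  93. -40.  66. -51.]
 T [-0.1, -0.04, 0.91]  dr [-0.0, 0.0, 0.001]
```

Call:
{"op": "send_rows", "data": {"translation": [[0,0,0.2],[0,0,0.4],[0,0,0.6],[0,0,0.75],[0,0,0.85],[0,0,0.92],[0,0,0.97],[0,0,1.0],[0,0,1.0],[0,0,1.0]], "dr": [[0,0,0],[0,0,0],[0,0,0],[0,0,0],[0,0,0],[0,0,0],[0,0,0],[0,0,0],[0,0,0],[0,0,0]], "grip": [0,0,0,0,0,0,0,0,0,0]}}

```text
clock: 76.8
ee_pos: [0.5813, -0.1493, 0.2215]
tcp_rot: [[0.996, -0.086, 0.0], [-0.086, -0.996, 0.0], [0.0, -0.0, -1.0]]
ft_force: [-1.9, 0.4, 5.4]
width: -0.0
grip_force: 2.7
```

The cover has closed against the walls (5.4 N). I nudge it once more, lift clear and verify.

Call:
{"op": "send_rows", "data": {"translation": [[0,0,0.05],[0,0,0.08],[0,0,0.08],[0,0,-0.5],[0,0,-2],[0,0,-5],[0,0,-9],[0,0,-13],[0,0,-15],[0,0,-15]], "dr": [[0,0,0],[0,0,0],[0,0,0],[0,0,0],[0,0,0],[0,0,0],[0,0,0],[0,0,0],[0,0,0],[0,0,0]], "grip": [0,0,0,0,0,0,0,0,0,0]}}

```text
clock: 78.05
ee_pos: [0.5816, -0.1499, 0.3732]
tcp_rot: [[0.996, -0.086, 0.004], [-0.086, -0.996, -0.002], [0.005, 0.001, -1.0]]
ft_force: [0.6, -0.5, -0.3]
width: 0.0001
grip_force: 0.0
```

Call:
{"op": "send_rows", "data": {"translation": [[-1,3,0],[-3,7,0],[-5,11,0],[-7,15,0],[-8,19,0],[-8,22,0],[-8,22,0],[-8,22,0],[-8,22,0],[-8,22,0]], "dr": [[0,0,0],[0,0,0],[0,0,0],[0,0,0],[0,0,0],[0,0,0],[0,0,0],[0,0,0],[0,0,0],[0,0,0]], "grip": [0,0,0,0,0,0,0,0,0,0]}}

```text
clock: 79.3
ee_pos: [0.4834, -0.3604, 0.3706]
tcp_rot: [[0.996, -0.084, -0.0], [-0.084, -0.996, 0.001], [-0.0, -0.001, -1.0]]
ft_force: [0.9, 0.0, 0.3]
width: 0.0001
grip_force: 0.0
```

Run:
```python
from h import *
plan(); driver()
a=cv2.imread("pics/side0.png").astype(int); b=read_camera("side")[:,:,::-1].astype(int)
cv2.imwrite("pics/side_end.png",b)
# difference to the start picture: case, bystanders
for n,(x0,y0,x1,y1) in dict(case=(292,205,378,258),usb=(232,268,256,292),pen=(288,298,302,312),mat=(218,220,272,262)).items():
    d=np.abs(a-b)[y0:y1,x0:x1].max(2); print(n,"changed px",(d>45).sum(),"of",d.size)
```

```text
at [ 0.4834 -0.3604  0.3706] yaw -94.82 z [-0.     0.001 -1.   ] F [0.9 0.  0.3] w 0.0001 grip 0.0 t 79.3 j7 [ -3.  36.  62.  83. -32.  80. -34.]
handle n 248 c [ 0.4221 -0.0834] yaw 71.8 ext -0.061 0.069
case changed px 268 of 4558
usb changed px 0 of 576
pen changed px 0 of 196
mat changed px 216 of 2268[ WARN:0@0.623] global loadsave.cpp:1063 imwrite_ Unsupported depth image for selected encoder is fallbacked to CV_8U.
```

Run:
```python
from h import *
a=cv2.imread("pics/side0.png").astype(int); b=cv2.imread("pics/side_end.png").astype(int)
d=(np.abs(a-b).max(2)>45)[195:262,285:380].astype(np.uint8)
k,l,st,c=cv2.connectedComponentsWithStats(d,connectivity=8)
print([(s+[285,195,0,0,0]).tolist() for s in st[1:] if s[4]>5])
print(w2p("side",box(case(0,0,0),CY,.124,.116,.048)).round(1).tolist())
```

```text
[[341, 248, 39, 14, 384]]
[[348.4, 208.3], [375.0, 224.8], [318.4, 235.1], [296.2, 216.8]]
```

The cover region matches the start picture exactly, so it is shut. The only change there is the emptied lane. The driver is on the mat and the bystanders are untouched.

```bash
python3 -c "
from bench import *
print(job_done())"
```

```text
the job is handed in; nothing more can be done
None
```

The job is handed in (about 79 s of the 208 s): the cover was levered open and shut again, both plates (a and c; b was not there) are stacked squarely on the block, the knocked screwdriver is back on the middle of the mat, and the pen and adapter are unmoved; no verdict came back, and while setting down plate c the fingertips briefly pressed plate a with 36 N (limit 40 N).

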